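# Pin the sliding foot, then hold the post square

## Robot

A 6-joint arm with a two-finger parallel gripper is mounted at the origin on a cart in front of the work surface, level with it; the furniture and walls round the work are solid. World frame = base frame: x ahead of the robot, y to its left, z up, the work surface at z = 0. Lengths are in m, angles in rad, forces in N, time in s.
With the tool pointing down it reaches from about 0.35 to 0.775 m from the base axis. Payload 7.3 kg.
Tool frame: the origin (TCP) lies at the very end of the fingers, on their centre line; the grasp point (between the pads) lies 19 mm behind it (robot.hold_point_z is the distance from the TCP to the grasp point, in m); z points along the fingers, y is the direction in which the jaws open and shut (so a half turn about z gives the same grasp; the last joint's range is limited). The gripper opens to 92 mm and grips with 3 to 60 N. Pads are 19 mm wide; open, the fingers measure 130 mm over their backs; the gripper's body (75 mm by 190 mm) begins 47 mm behind the grasp point.
Start: joints at [0.959, 0.342, 1.524, -0, 1.275, -0.146], TCP at [0.236, 0.469, 0.2] pointing down, gripper open.
Joint ranges: [-2.53, 2.53], [-0.77, 2.02], [0.04, 2.7], [-1, 4.14], [0.28, 2.66], [-3.11, 3.11]. Speed limits (rad/s): [2.57, 2.57, 3.14, 3.14, 3.14, 3.14].

## Interface

Orientations are given as [roll, pitch, yaw] about the fixed x, y, z axes, in that order (R = Rz(yaw) Ry(pitch) Rx(roll)).
In Python, from cell import monitor, viewer, robot gives the robot as it stands.
- The arm moves only by the tool move_arm, never from a script. Its argument "deltas" is a list of rows, each an object of numbers: "x", "y", "z": the shift along the tool's x, y, z in m; "wx", "wy", "wz": the turn, a rotation vector about the tool's x, y, z in degrees; "hand": the opening, from 0 (shut) to 1 (fully open). In form: [{"x": .., "y": .., "z": .., "wx": .., "wy": .., "wz": .., "hand": ..}, ...]. A call has 1 to 8 rows; each row is the pose to reach, as a shift and turn from the pose commanded when the call began, along the tool's axes at that moment; what a row does not reach only later rows make up. A row lasts 1/8 s, in which the tool goes at most 62.5 mm and 10.7 degrees, less where a joint would pass 70% of its speed; a pose out of reach is approached as far as the arm can. A call with a gripper value outside its range is refused whole. The fingers move at their own pace and stop on an object; "grip_force" is the grip in N (left out, the last holds). Time passes only in rows, so rows that repeat a pose let the fingers close. It gives the time, the measured TCP pose, the force and the opening at its end, in the units of the state.
- monitor.observe(): the state, without advancing time (a new reading comes with each control period).
- viewer.read_camera(name): name is "scene" or "top" or "wrist"; returns the picture (384x512x3 uint8, red, green, blue); there is no depth.
- viewer.camera_params(name): a dict with "camera_matrix" (3x3 intrinsics, pixels), "R" (3x3) and "t" (3): a world point X has camera coordinates R X + t. Camera axes: x right, y down, z forward; pixel columns grow to the right and rows downward; lengths in m; the calibration is good to about 2 mm. The wrist camera is an equidistant fisheye: a pixel r from the principal point sees the ray r / f radians off the axis. A picture is of the moment at which its call begins: read the wrist's pose just before it. camera_params takes no time and is no camera call; for the wrist camera it gives the pose at the moment of the call.
- robot.hand_in(): hands the job in, once; it reports no verdict.
The state is a dict: "time": time; "qpos": joint angles; "qvel": joint speeds; "joint_efforts": joint torques, N m; "tool_pos": TCP position; "tool_rot": TCP orientation; "contact_force": force on the tool from outside, world axes, zero at the start; "torque": the same for the moment, N m; "opening": finger opening in m.
Only numpy, scipy, OpenCV 4.12 (cv2) and the standard library are available. Lean on these libraries where they do the work, as an engineer would, in place of code of your own. Each camera call takes 0.05 s, during which the arm holds its last target. There are 200 camera calls.

## Task

The post on the setting-up plate leans because its pivot bolt is not tight yet. Take the retaining pin out of its parking block and push it fully home through the sliding foot into the plate, and let go of it; then take the square by its handle, stand it on the ground strip and press it into the corner until its foot is flat on the strip and its upright blade lies flat against the post, which it pushes upright. Finish holding the square there, still gripped and pressed both down on the strip and against the post (someone else will tighten the bolt), and leave the things around the work where they are.

Things in the scene. Friction and masses are not known exactly. Their poses are not given: they have to be found in the camera images.
- fixture: Fixed aluminium base plate, 270 (x) x 240 (y) x 14 mm thick. Origin at the centre of its underside, on the worktop; its x axis points from the near edge to the post, z up.
- strip: Ground steel strip let onto the base plate, 165 x 70 x 4 mm, long side along fixture x; its top is 18 mm above the worktop. Origin at the centre of its underside. Its far end lies 6.5 mm before the post's front face.
- foot (a joint): Slide of the black steel foot that carries the post, m. 0 = near stop, holes in line (starts there); up to 0.03 = away along fixture +x. It slides at about 2 N, so unpinned it gives way to a push on the post; pinned it keeps up to 2 mm of play, and the pin may cant a little. Foot 50 x 140 x 10 mm, top 24 mm above the worktop, reaching out to +y for the pin; guide rails 23 mm high at its ends.
- pin_hole (a point): Mouth of the pin hole: centre of the 11.5 mm hole in the foot's top face, with the foot at 0, 24 mm above the worktop, at fixture x = +75, y = +80 mm. The hole goes on through the plate to the worktop; rims chamfered 1.5 mm.
- post_lean (a joint): Lean of the post, rad: 0 = upright, positive = top towards fixture -x (over the strip); -0.03 to 0.13. Starts at about 0.10 and is sprung back to there: some 3 N at the top of the blade holds it upright, a firm 8 N also closes the gap at its foot. Aluminium post 30 x 36 x 100 mm, 26 to 126 mm above the worktop, pivoting between two ears.
- post: The bar of the post. Origin on its pivot, 38 mm above the worktop, at fixture x = +60, y = 0 mm; z along the post, x away from the strip; front face at x = -15 mm, top at z = +88 mm.
- corner (a point): The corner: point on the fixture where the top of the strip's plane (18 mm above the worktop) meets the plane of the post's front face when it is upright and the foot is at 0; fixture x = +45, y = 0.
- square: Steel square standing on its foot on the worktop at the start; 0.3 to 0.6 kg. Origin at the centre of the foot's underside. Foot 130 (x) x 24 (y) x 14 mm; blade 10 x 24 mm, 100 mm tall, at the +x end, outer face at x = +65 mm. Black handle over the origin, 34 (x) x 14 (y) mm, 14 to 87 mm height; pinch it across y near 68 mm height.
- square_heel (a point): Outer lower corner of the square: middle of the edge between foot underside and blade outer face (square x = +65 mm, z = 0).
- pin: Loose steel retaining pin, upright; origin at the centre of its lower end. Shank 10 mm diameter, 22 mm long, chamfered foot; above it a ribbed round head 18 mm in diameter, 36 mm tall (22 to 58 mm above the lower end), whose shoulder rests on the part it is put in.
- pin_tip (a point): Lower end of the pin. Fully home in the foot it is 2 mm above the worktop.
- pin_block: Fixed grey block 50 x 50 x 30 mm with a 12 mm upright hole in the middle where the pin is parked at the start (its lower end 8 mm above the worktop). Origin at the centre of its underside.
- tip_box: Green box of pipette tips, 78 x 125 x 71 mm, loose bystander; leave alone.
- reagent_bottle: White bottle, 47 x 47 x 100 mm, loose bystander; leave alone.
- petri_dish: Petri dish, 93 mm across, 15 mm high, loose bystander (the one lying alone behind and to the right of the plate); leave alone.
- marker: Marker pen, 131 mm long, lying behind the plate, loose bystander; leave alone.

How it is judged:
By the outcome, as a careful person would: the job done as asked, in the order asked, and still so for the second after the job is handed in, while the arm keeps its last pose, push and grip.
It also fails if it takes over 72 s, if anything falls off the work surface, if the arm or the gripper's body presses on something with over 40 N, if the wrist force passes 120 N, or if a joint passes its speed limit or range.

## Working session

There is one attempt and no reset: what is moved stays moved. The work goes in short steps, Python scripts to look and compute and a tool call to move; the robot and the scene stay as the last step left them, time stands still between calls to the robot, and variables do not carry over. Pictures are saved under pics/ and viewed, about 8 in all and at most 12, crops included, and the job is handed in when it is done.

Besides the shell and the picture viewer there is one more tool, called as name(argument=value, ...) on one line, values as JSON. move_arm: Moves the arm, as the interface text tells. Its arguments: {"type":"object","properties":{"deltas":{"type":"array","items":{"type":"object","properties":{"x":{"type":"number"},"y":{"type":"number"},"z":{"type":"number"},"wx":{"type":"number"},"wy":{"type":"number"},"wz":{"type":"number"},"hand":{"type":"number"}}}},"grip_force":{"type":"number"}},"required":["deltas"]}

```bash
ls; mkdir -p pics; python3 - <<'E'
from cell import monitor, viewer, robot
import cv2
print(monitor.observe()); print(robot.hold_point_z)
for n in ("scene","top"):
    im=viewer.read_camera(n); cv2.imwrite(f"pics/{n}0.png",cv2.cvtColor(im,cv2.COLOR_RGB2BGR))
    print(n,viewer.camera_params(n))
print(viewer.camera_params("wrist"))
a=cv2.imread("pics/scene0.png");b=cv2.imread("pics/top0.png")
E
```

```text
pics
{'time': 0.0, 'qpos': array([ 9.59000985e-01,  3.42746431e-01,  1.52502794e+00, -2.71985482e-06,
        1.27538934e+00, -1.45976127e-01]), 'qvel': array([ 0.00061875,  0.00065331, -0.00139053,  0.00119809, -0.00038304,
       -0.00084692]), 'joint_efforts': array([ 4.00358276e-04, -4.31237805e+01, -2.44218779e+01,  7.20829703e-02,
        5.61530620e-02, -1.64048947e-04]), 'tool_pos': array([0.23551431, 0.46870548, 0.19962888]), 'tool_rot': array([-3.14003793e+00, -2.25950223e-04,  2.67577406e+00]), 'contact_force': array([-0.16571215,  0.87814294, -0.32299641]), 'torque': array([-0.02864798,  0.03027073,  0.02709988]), 'opening': 0.09177929988830136}
0.0188
scene {'camera_matrix': array([[459.40893917,   0.        , 260.71056636],
       [  0.        , 459.40893917, 183.41933676],
       [  0.        ,   0.        ,   1.        ]]), 'R': array([[ 0.57907887, -0.81506623, -0.01829505],
       [-0.37887306, -0.24917176, -0.89127361],
       [ 0.72188841,  0.52304921, -0.45309674]]), 't': array([-0.32728439,  0.27457707,  1.1119328 ])}
top {'camera_matrix': array([[388.31866044,   0.        , 264.63429597],
       [  0.        , 388.31866044, 190.19240624],
       [  0.        ,   0.        ,   1.        ]]), 'R': array([[ 0.09523539, -0.99544387,  0.00466104],
       [-0.97295384, -0.09407161, -0.21097717],
       [ 0.2104544 ,  0.01555751, -0.97747988]]), 't': array([-0.03200006,  0.64147005,  1.00473707])}
{'camera_matrix': array([[297.31863964,   0.        , 253.80567079],
       [  0.        , 297.31863964, 186.16371436],
       [  0.        ,   0.        ,   1.        ]]), 'R': array([[ 0.44982953,  0.8931107 , -0.00258036],
       [ 0.86330248, -0.43407227,  0.25746861],
       [ 0.22882791, -0.11804462, -0.96628322]]), 't': array([-0.52453574, -0.03287766,  0.39101089])}
```

View pics/top0.png

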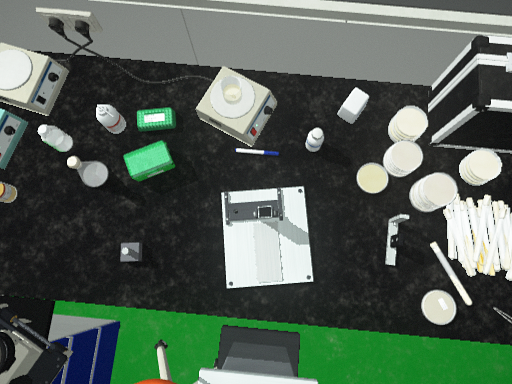

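View pics/scene0.png

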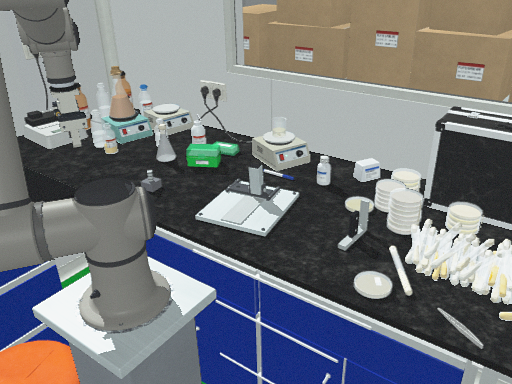

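The top view shows the plate at about (268,236), with the post at its far end and the foot's pin end at upper left (232,210). The pin block is at (131,252) and the square at (395,240), blade end at the far side (400,217). I'll make an enlarged mosaic and extract contours.

```bash
cat > h.py <<'E'
import numpy as np, cv2
from cell import monitor, viewer, robot
def ray(n,uv,P=None):
    P=P or viewer.camera_params(n); K,R,t=P["camera_matrix"],P["R"],P["t"]
    d=np.array([(uv[0]-K[0,2])/K[0,0],(uv[1]-K[1,2])/K[1,1]])
    if n=="wrist":
        th=np.linalg.norm(d); d=np.r_[d/max(th,1e-9)*np.sin(th),np.cos(th)]
    else: d=np.r_[d,1]
    return -R.T@t, R.T@d
def onz(n,uv,z,P=None):
    o,d=ray(n,uv,P); return o+d*(z-o[2])/d[2]
def proj(n,X,P=None):
    P=P or viewer.camera_params(n); K=P["camera_matrix"]; c=P["R"]@np.asarray(X)+P["t"]
    if n=="wrist":
        r=np.hypot(c[0],c[1]); q=c[:2]/max(r,1e-9)*np.arctan2(r,c[2])
    else: q=c[:2]/c[2]
    return q*K[0,0]+K[:2,2]
def shot(n,name):
    P=viewer.camera_params(n); im=cv2.cvtColor(viewer.read_camera(n),cv2.COLOR_RGB2BGR); cv2.imwrite(f"pics/{name}.png",im); return im,P
E
python3 - <<'E'
from h import *
b=cv2.imread("pics/top0.png")
cr=lambda x,y,w,h,s:cv2.resize(b[y:y+h,x:x+w],None,fx=s,fy=s,interpolation=cv2.INTER_CUBIC)
m=np.zeros((600,800,3),np.uint8)
m[:480,:440]=cr(214,178,110,120,4)
m[:360,450:690]=cr(375,200,40,60,6)
m[360:600,450:690]=cr(113,232,40,40,6)
cv2.imwrite("pics/mos.png",m)
g=cv2.cvtColor(b,cv2.COLOR_BGR2GRAY)
mask=(g>95).astype(np.uint8)*255; mask[:,:200]=0; mask[:170]=0;mask[300:]=0
cs,_=cv2.findContours(mask,cv2.RETR_EXTERNAL,cv2.CHAIN_APPROX_NONE)
for c in cs:
    if cv2.contourArea(c)>150 and cv2.boundingRect(c)[0]<420: 
        r=cv2.minAreaRect(c); print(cv2.boundingRect(c),r, cv2.contourArea(c))
        if cv2.contourArea(c)>3000:
            q=cv2.boxPoints(r); w=np.array([onz("top",p,.014) for p in q]); print(w, np.linalg.norm(w-np.roll(w,1,0),axis=1), w.mean(0))
            q=cv2.approxPolyDP(c,6,True)[:,0]; print(q)
E
```

```text
(385, 214, 25, 52) ((392.6336975097656, 237.66339111328125), (18.616626739501953, 53.664283752441406), 17.020524978637695) 407.0
(221, 186, 93, 103) ((265.7685241699219, 236.4782257080078), (96.87128448486328, 87.44275665283203), 85.36454010009766) 8069.0
[[ 0.63581207  0.16395751  0.014     ]
 [ 0.68119791 -0.08649915  0.014     ]
 [ 0.40958833 -0.12815996  0.014     ]
 [ 0.3677939   0.10977622  0.014     ]] [0.27343985 0.25453568 0.27478607 0.24157896] [0.52359805 0.01476866 0.014     ]
[[303 186]
 [221 192]
 [227 288]
 [313 280]]
(409, 172, 103, 109) ((473.0796813964844, 223.73785400390625), (135.66470336914062, 78.1886215209961), 54.782405853271484) 5832.0
[[ 0.68982057 -0.36789311  0.014     ]
 [ 0.8463968  -0.55536866  0.014     ]
 [ 0.53871518 -0.77045171  0.014     ]
 [ 0.39860962 -0.58846077  0.014     ]] [0.36531344 0.24426051 0.37540471 0.22967427] [ 0.61838554 -0.57054356  0.014     ]
[[416 181]
 [409 192]
 [414 207]
 [446 206]
 [448 256]
 [457 251]
 [470 276]
 [475 268]
 [494 275]
 [501 267]
 [511 280]
 [507 204]
 [487 194]
 [477 207]
 [471 197]
 [460 200]
 [443 172]]
(356, 170, 58, 24) ((384.5, 181.5), (23.0, 57.0), 90.0) 715.5
```

View pics/mos.png

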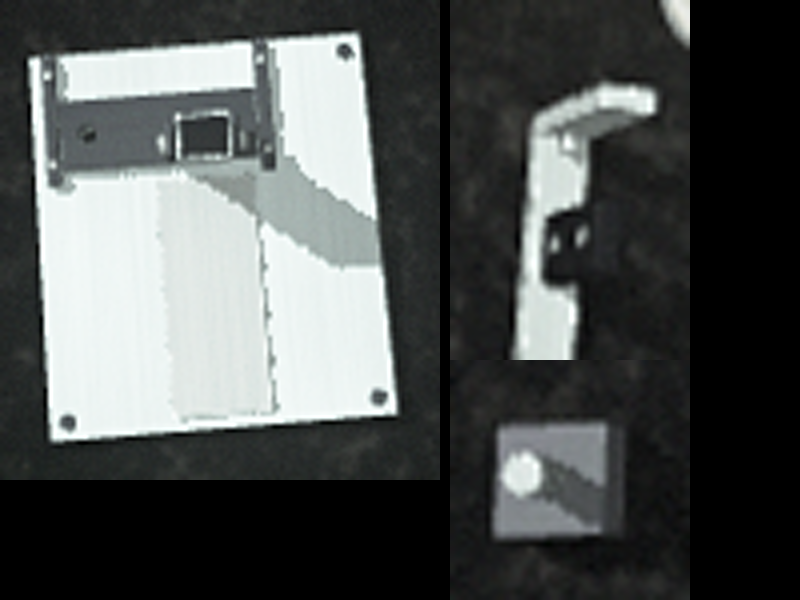

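```bash
python3 - <<'E'
from h import *
f=lambda U,V:((U+.5)/4-.5+214,(V+.5)/4-.5+178)
s=lambda U,V:((U-450+.5)/6-.5+375,(V+.5)/6-.5+200)
p=lambda U,V:((U-450+.5)/6-.5+113,(V-360+.5)/6-.5+232)
w=np.array([onz("top",f(*c),.014) for c in[(28,57),(361,33),(397,413),(50,441)]])[:,:2]
m=np.array([[.135,.12],[.135,-.12],[-.135,-.12],[-.135,.12]])
print(w,np.linalg.norm(w-np.roll(w,1,0),axis=1))
c=w.mean(0); H=(w-c).T@m; yaw=np.arctan2(H[1,0]-H[0,1],H[0,0]+H[1,1]); R=np.array([[np.cos(yaw),-np.sin(yaw)],[np.sin(yaw),np.cos(yaw)]])
print("fix",c,np.degrees(yaw),"hole pred",c+R@[.075,.08],"seen",onz("top",f(88,133),.024),"corner",c+R@[.045,0], "resid",(w-c-m@R.T)*1e3)
print("pin",onz("top",p(522,472),.066), "block",[onz("top",p(*q),.03) for q in[(497,423),(608,423),(604,535),(494,540)]])
print("sq left edge",[onz("top",s(*q),.014) for q in[(538,128),(515,358)]], "handle",onz("top",s(575,225),.087),"bladetop",onz("top",s(645,92),.1))
b=cv2.imread("pics/top0.png")[258:270,380:405]; print(cv2.cvtColor(b,cv2.COLOR_BGR2GRAY))
st=monitor.observe(); from scipy.spatial.transform import Rotation as Ro
print(np.round(Ro.from_euler("xyz",st["tool_rot"]).as_matrix(),3))
E
```

```text
[[ 0.63605354  0.15712256]
 [ 0.67715632 -0.08224071]
 [ 0.41042058 -0.12702993]
 [ 0.36889865  0.10984849]] [0.27130531 0.24286667 0.27047002 0.24049004]
fix [0.52313227 0.0144251 ] 9.809733290171046 hole pred [0.58340555 0.10603369] seen [0.58324872 0.10674416 0.024     ] corner [0.56747433 0.02209206] resid [[ 0.34033143  1.45110416]
 [ 0.55266137 -1.42122235]
 [-0.13075785 -0.20867507]
 [-0.76223495  0.17879326]]
pin [0.44235441 0.38704716 0.066     ] block [array([0.4643739 , 0.41520957, 0.03      ]), array([0.46928401, 0.36408771, 0.03      ]), array([0.41857416, 0.35757617, 0.03      ]), array([0.41153795, 0.40734235, 0.03      ])]
sq left edge [array([ 0.59808078, -0.33326309,  0.014     ]), array([ 0.48872239, -0.32554687,  0.014     ])] handle [ 0.54440521 -0.32785661  0.087     ] bladetop [ 0.60442419 -0.35294372  0.1       ]
[[ 24  26  26  24  21  93 179 217 217 218 220 221 223 223 233 119  27  18
   25  29  29  33  36  34  31]
 [ 23  26  31  29  17  92 163 214 220 219 218 221 225 221 233 114  28  23
   25  31  29  33  32  28  31]
 [ 29  24  31  31  19 107 181 211 217 217
[... 382 characters left out ...]
24  30  27  26  24  73  89 143 156 218 206 221 211 210 249  86  15  19
   21  27  31  34  28  30  32]
 [ 25  27  28  25  27  26  22  16  23  24  14  42  63  94 150  49  18  19
   24  26  31  31  32  30  29]
 [ 26  28  27  26  23  28  30  27  29  25  23  24  19  23  24  20  22  22
   24  29  33  33  32  28  30]
 [ 31  29  25  24  22  27  25  29  36  39  40  40  29  32  33  31  28  23
   28  30  35  29  30  29  29]
 [ 29  29  25  27  30  30  29  27  35  44  52  48  48  47  50  44  36  28
   27  29  30  28  32  29  29]
 [ 35  30  24  26  28  27  28  31  34  39  52  52  51  56  55  54  50  36
   30  29  27  26  28  31  26]]
[[-0.893  0.449 -0.001]
 [ 0.449  0.893 -0.001]
 [ 0.    -0.001 -1.   ]]
```

```bash
cat >> h.py <<'E'
from scipy.spatial.transform import Rotation as Ro
def go(X,yang=None,st=None):
    """tool-axis deltas from measured pose to world X (tool down, tool y at yang degrees)"""
    st=st or monitor.observe(); R=Ro.from_euler("xyz",st["tool_rot"]).as_matrix()
    d=R.T@(np.asarray(X)-st["tool_pos"]); print("mm",np.round(d*1e3,1),end=" ")
    if yang is not None:
        a=np.radians(yang); y=np.array([np.cos(a),np.sin(a),0]); z=np.array([0,0,-1.]); T=np.c_[np.cross(y,z),y,z]
        print("w deg",np.round(Ro.from_matrix(R.T@T).as_rotvec(degrees=True),2),end=" ")
    print()
E
python3 - <<'E'
from h import *
go([.442,.387,.12],41)
P=viewer.camera_params("wrist"); st=monitor.observe(); R=Ro.from_euler("xyz",st["tool_rot"]).as_matrix()
print("cam in tool",R.T@(-P["R"].T@P["t"]-st["tool_pos"]), "axes in tool\n",np.round(R.T@P["R"].T,3))
E
```

```text
mm [-221.2   19.8   79.7] w deg [-0.08  0.   22.31] 
cam in tool [ 0.06845153  0.00072289 -0.18518469] axes in tool
 [[-0.001 -0.966 -0.258]
 [ 1.    -0.    -0.001]
 [ 0.001 -0.258  0.966]]
```

move_arm(deltas=[{"x": -0.05,"y": 0.005,"z": 0.015,"wz": 6,"hand": 1},{"x": -0.1,"y": 0.01,"z": 0.035,"wz": 12,"hand": 0.6},{"x": -0.15,"y": 0.015,"z": 0.055,"wz": 18,"hand": 0.6},{"x": -0.2,"y": 0.02,"z": 0.075,"wz": 22.3,"hand": 0.6},{"x": -0.221,"y": 0.02,"z": 0.08,"wz": 22.3,"hand": 0.6},{"x": -0.221,"y": 0.02,"z": 0.08,"wz": 22.3,"hand": 0.6},{"x": -0.221,"y": 0.02,"z": 0.08,"wz": 22.3,"hand": 0.6}])

```text
schema error: expected keys x, y, z, wx, wy, wz, hand
```

```bash
python3 - <<'E'
from h import *
st=monitor.observe(); print(st["time"],st["tool_pos"],st["tool_rot"],st["opening"],st["qvel"])
im,P=shot("wrist","w1")
go([.442,.387,.036],41)
print("pin head proj",proj("wrist",[.442,.387,.066],P),"tcp",proj("wrist",st["tool_pos"],P))
E
```

```text
0.1 [0.23555281 0.46876021 0.19974202] [-3.14027723e+00 -1.92000190e-04  2.67575938e+00] 0.09176021248034381 [ 0.00092765 -0.001536   -0.00294506 -0.0010254  -0.00185217  0.00249091]
mm [-221.2   19.8  163.8] w deg [-0.07  0.   22.31] 
pin head proj [267.9600742  327.83996088] tcp [253.14544197 213.95413799]
```

View pics/w1.png

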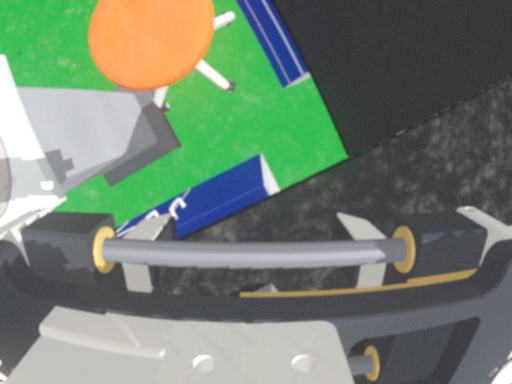

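The picture is still from the start pose: finger tips near (150,215) and (360,215), and the gripper hides everything below about row 240. Each row needs all seven keys.

move_arm(deltas=[{"x": -0.05,"y": 0.005,"z": 0.015,"wx": 0,"wy": 0,"wz": 6,"hand": 1},{"x": -0.1,"y": 0.01,"z": 0.035,"wx": 0,"wy": 0,"wz": 12,"hand": 0.6},{"x": -0.15,"y": 0.015,"z": 0.055,"wx": 0,"wy": 0,"wz": 18,"hand": 0.6},{"x": -0.2,"y": 0.02,"z": 0.075,"wx": 0,"wy": 0,"wz": 22.3,"hand": 0.6},{"x": -0.221,"y": 0.02,"z": 0.08,"wx": 0,"wy": 0,"wz": 22.3,"hand": 0.6},{"x": -0.221,"y": 0.02,"z": 0.08,"wx": 0,"wy": 0,"wz": 22.3,"hand": 0.6},{"x": -0.221,"y": 0.02,"z": 0.08,"wx": 0,"wy": 0,"wz": 22.3,"hand": 0.6}])

```text
time: 1.02
tool_pos: [0.4412, 0.3885, 0.121]
tool_rot: [3.141, -0.0, 2.288]
contact_force: [-1.1, -0.5, 0.2]
opening: 0.0554
```

```bash
python3 - <<'E'
from h import *
st=monitor.observe(); print(st["time"],st["tool_pos"],st["tool_rot"],st["opening"],np.abs(st["qvel"]).max())
im,P=shot("wrist","w2")
go([.442,.387,.036],41)
print("pin head proj",proj("wrist",[.442,.387,.066],P),"tcp",proj("wrist",st["tool_pos"],P))
E
```

```text
1.025 [0.44122992 0.38847999 0.1209787 ] [ 3.14106740e+00 -4.55298048e-04  2.28799197e+00] 0.05542033603412791 0.013428950497652045
mm [-1.9 -0.5 85.1] w deg [ 0.05 -0.02  0.12] 
pin head proj [252.62718157 193.35963273] tcp [252.8638814  214.27985456]
```

View pics/w2.png

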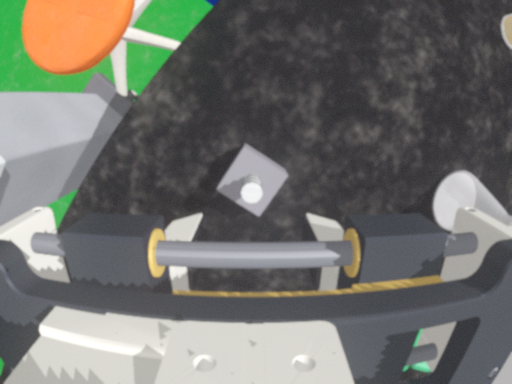

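The pin's head shows at (251,191), against a predicted (253,193), so the position is confirmed to about 1.5 mm. I'll go down and grip.

move_arm(deltas=[{"x": -0.002,"y": -0.001,"z": 0.03,"wx": 0,"wy": 0,"wz": 0,"hand": 0.6},{"x": -0.002,"y": -0.001,"z": 0.06,"wx": 0,"wy": 0,"wz": 0,"hand": 0.6},{"x": -0.002,"y": -0.001,"z": 0.08,"wx": 0,"wy": 0,"wz": 0,"hand": 0.6},{"x": -0.002,"y": -0.001,"z": 0.085,"wx": 0,"wy": 0,"wz": 0,"hand": 0.6},{"x": -0.002,"y": -0.001,"z": 0.085,"wx": 0,"wy": 0,"wz": 0,"hand": 0.15},{"x": -0.002,"y": -0.001,"z": 0.085,"wx": 0,"wy": 0,"wz": 0,"hand": 0.1},{"x": -0.002,"y": -0.001,"z": 0.085,"wx": 0,"wy": 0,"wz": 0,"hand": 0.1},{"x": -0.002,"y": -0.001,"z": 0.085,"wx": 0,"wy": 0,"wz": 0,"hand": 0.1}], grip_force=20)

```text
time: 2.08
tool_pos: [0.443, 0.3857, 0.0358]
tool_rot: [3.141, 0.0, 2.287]
contact_force: [0.0, -0.2, 0.2]
opening: 0.0196
```

move_arm(deltas=[{"x": 0,"y": 0,"z": 0,"wx": 0,"wy": 0,"wz": 0,"hand": 0.1},{"x": 0,"y": 0,"z": 0,"wx": 0,"wy": 0,"wz": 0,"hand": 0.1},{"x": 0,"y": 0,"z": -0.02,"wx": 0,"wy": 0,"wz": 0,"hand": 0.1},{"x": 0,"y": 0,"z": -0.05,"wx": 0,"wy": 0,"wz": 0,"hand": 0.1},{"x": 0,"y": 0,"z": -0.09,"wx": 0,"wy": 0,"wz": 0,"hand": 0.1},{"x": 0,"y": 0,"z": -0.09,"wx": 0,"wy": 0,"wz": 0,"hand": 0.1},{"x": 0,"y": 0,"z": -0.09,"wx": 0,"wy": 0,"wz": 0,"hand": 0.1}])

```text
time: 2.95
tool_pos: [0.4423, 0.3852, 0.1246]
tool_rot: [-3.14, -0.0, 2.287]
contact_force: [0.2, -0.8, -1.1]
opening: 0.0151
```

```bash
python3 - <<'E'
from h import *
st=monitor.observe(); print(st["time"],st["tool_pos"],st["opening"],st["contact_force"])
go([.5834,.1064,.126],9.8)
E
```

```text
2.95 [0.44230799 0.38522028 0.12456815] 0.015145939080083336 [ 0.21275055 -0.7538789  -1.0815285 ]
mm [-303.   -76.5   -1.4] w deg [-7.000e-02  1.000e-02  3.121e+01]
```

move_arm(deltas=[{"x": -0.045,"y": -0.012,"z": 0,"wx": 0,"wy": 0,"wz": 5,"hand": 0.1},{"x": -0.09,"y": -0.024,"z": 0,"wx": 0,"wy": 0,"wz": 10,"hand": 0.1},{"x": -0.135,"y": -0.036,"z": 0,"wx": 0,"wy": 0,"wz": 15,"hand": 0.1},{"x": -0.18,"y": -0.048,"z": 0,"wx": 0,"wy": 0,"wz": 20,"hand": 0.1},{"x": -0.225,"y": -0.06,"z": 0,"wx": 0,"wy": 0,"wz": 25,"hand": 0.1},{"x": -0.27,"y": -0.07,"z": 0,"wx": 0,"wy": 0,"wz": 31.2,"hand": 0.1},{"x": -0.303,"y": -0.077,"z": -0.001,"wx": 0,"wy": 0,"wz": 31.2,"hand": 0.1},{"x": -0.303,"y": -0.077,"z": -0.001,"wx": 0,"wy": 0,"wz": 31.2,"hand": 0.1}])

```text
time: 3.95
tool_pos: [0.5836, 0.104, 0.1244]
tool_rot: [-3.139, -0.0, 1.739]
contact_force: [0.5, -0.2, 0.3]
opening: 0.0157
```

```bash
python3 - <<'E'
from h import *
st=monitor.observe(); print(st["time"],st["tool_pos"],st["tool_rot"],st["opening"],np.abs(st["qvel"]).max())
im,P=shot("wrist","w3")
go([.5834,.1064,.126],9.8)
print("hole proj",proj("wrist",[.5834,.1064,.024],P),"tcp",proj("wrist",st["tool_pos"],P))
t,_=shot("top","t3"); s,_=shot("scene","s3")
z=lambda a,x,y,w,h,k:cv2.resize(a[y:y+h,x:x+w],None,fx=k,fy=k,interpolation=cv2.INTER_CUBIC)
m=np.zeros((600,800,3),np.uint8); m[:400,:800]=z(im,154,60,200,100,4) ; 
m[:,:400]=z(im,180,80,133,200,3)[:600,:400] if False else m[:,:400]
m[:]=0; m[:,:500]=z(im,190,80,125,150,4); m[:300,500:]=z(s,215,135,100,100,3); m[300:,500:]=z(t,190,150,100,100,3)
cv2.imwrite("pics/m3.png",m)
E
```

```text
3.95 [0.58359328 0.10403337 0.12440975] [-3.13881817e+00 -3.16270155e-05  1.73864522e+00] 0.015664766797274885 0.050704104152956404
mm [ 0.8  0.7 -1.4] w deg [-0.18 -0.04 -0.11] 
hole proj [253.56012731 176.85368496] tcp [252.68570761 214.83665892]
```

View pics/m3.png

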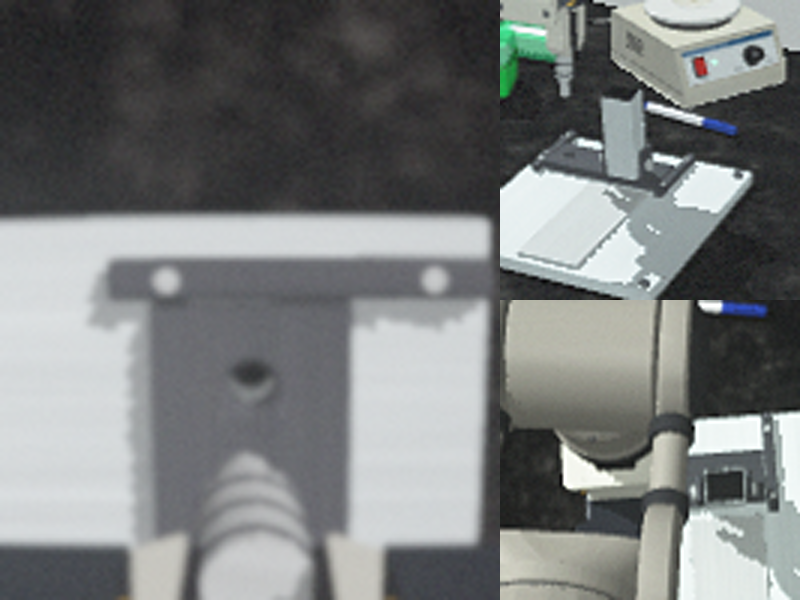

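```bash
python3 - <<'E'
from h import *
im=cv2.imread("pics/w3.png"); P=viewer.camera_params("wrist"); st=monitor.observe(); R=Ro.from_euler("xyz",st["tool_rot"]).as_matrix(); T=st["tool_pos"]
f=lambda U,V:((U+.5)/4-.5+190,(V+.5)/4-.5+80)
h=onz("wrist",f(252,380),.024,P); print("hole world",h,"in tool",R.T@(h-T))
e=onz("wrist",f(250,454),T[2]-.028,P); print("tip far edge in tool",R.T@(e-T))
for q in[(110,262),(495,262),(152,300),(350,298)]: print(q,onz("wrist",f(*q),.024,P))
# head edges: widths
for V in (500,540,580): 
    r=im[int(V/4+80),235:272].max(1); print(V,list(r))
print("proj axis", [proj("wrist",T+R@[0,0,d],P) for d in(.028,.006,-.03)],"shoulder far edge",proj("wrist",T+R@[.009,0,.006],P),"tip far edge",proj("wrist",T+R@[.0045,0,.028],P))
E
```

```text
hole world [0.5810209  0.11133155 0.024     ] in tool [ 0.00443473 -0.00044634  0.10116964]
tip far edge in tool [ 0.0068266  -0.00051603  0.02800629]
(110, 262) [0.5419953 0.1345342 0.024    ]
(495, 262) [0.63461228 0.15088482 0.024     ]
(152, 300) [0.55358544 0.12694039 0.024     ]
(350, 298) [0.60107428 0.13563632 0.024     ]
500 [np.uint8(112), np.uint8(113), np.uint8(115), np.uint8(109), np.uint8(113), np.uint8(114), np.uint8(119), np.uint8(130), np.uint8(138), np.uint8(146), np.uint8(146), np.uint8(146), np.uint8(141), np.uint8(141), np.uint8(139), np.uint8(140), np.uint8(143), np.uint8(144), np.uint8(151), np.uint8(154), np.uint8(155), np.uint8(151), np.uint8(153), np.uint8(156), np.uint8(165), np.uint8(171), np.uint8(176), np.uint8(175), np.uint8(159), np.uint8(139), np.uint8(122), np.uint8(116), np.uint8(112), np.uint8(111), np.uint8(114), np.uint8(111), np.uint8(112)]
540 [np.uint8(184), np.uint8(159), np.uint8(126), np.uint8(109), np.uint8(106), np.uint8(118), np.uint8(122), np.uint8(120), np.uint8(122), np.uint8(127), np.uint8(142), np.uint8(158), np.uint8(168), np.uint8
[... 411 characters left out ...]
), np.uint8(123), np.uint8(166), np.uint8(192), np.uint8(197), np.uint8(200), np.uint8(198), np.uint8(200), np.uint8(199), np.uint8(198), np.uint8(198), np.uint8(199), np.uint8(198), np.uint8(199), np.uint8(197), np.uint8(198), np.uint8(198), np.uint8(198), np.uint8(198), np.uint8(199), np.uint8(199), np.uint8(199), np.uint8(199), np.uint8(199), np.uint8(197), np.uint8(191), np.uint8(174), np.uint8(155), np.uint8(141), np.uint8(126), np.uint8(97), np.uint8(76), np.uint8(71), np.uint8(70)]
proj axis [array([252.83130166, 201.81746847]), array([252.72263759, 211.75367611]), array([252.48998716, 233.21426406])] shoulder far edge [252.6974744 199.2000856] tip far edge [252.82091555 196.10634774]
```

The wrist view shows the hole at pixel (253,175) and the pin hanging straight with its tip edge at (252,193). The top and wrist views disagree on the hole by about 4 mm, so I'll check with the scene camera.

```bash
python3 - <<'E'
from h import *
s=cv2.imread("pics/s3.png"); g=cv2.cvtColor(s,cv2.COLOR_BGR2GRAY)
print(g[155:171,228:248]); print(g[180:193,230:250])
print("pred tip",proj("scene",[.5836,.104,.0964]),"pred hole top/wrist",proj("scene",[.5832,.1067,.024]),proj("scene",[.5810,.1113,.024]))
E
```

```text
[[ 38  41  56  74  77 112 150 160 164 158 151  77  42  51  41  49  49  43
   43  49]
 [ 40  38  38  33  28  46  86 110 117 117 113  66  48  51  49  48  48  49
   54  48]
 [ 48  50  47  36  17  97 153 166 167 162 153  78  42  40  39  42  47  44
   49  51]
 [ 44  43  45  47  46  97 152 163 166 160 151  78  46  44  46  44  48  46
   48  44]
 [ 42  41  39  45  38  62 125 136 157 143 116  64  46  41  46  50  49  43
   45  42]
 [ 41  44  47  42  40 108 135 120 119 114 143  81  48  47  52  54  51  52
   55  51]
 [ 45  31  43  45  43  40 115 160 168 164 110  57  50  53  52  52  57  62
   58  56]
 [ 46  42  42  49  45  39  85 151 164 136  69  44  48  49  52  58  51  58
   59  54]
 [ 46  48  50  53  48  45  39 147 169 136  76  44  43  44  48  54  51  52
   55  46]
 [ 49  52  55  47  52  43  38 149 166 159  81  36  46  43  45  43  48  45
   51  54]
 [ 48  52  59  61  59  53  39 151 166 159  82  37  39  45  46  45  48  38
   51  54]
 [ 56  65  55  50  49  47  43 150 167 158  86  51  50  48  49  45  52  55
   60  58]
 [ 46  56  55  50  51  46  39  57  94  75  48  44  44  52  53  50  51  51
   62 
[... 779 characters left out ...]
5 102 102 104 105  81  71  75  76 102 101 100 102 101 102 101 101
  156  93]
 [102 103 105 107 105 112 100  92  90  86 102 105 103 102 107 104 103  99
  157  93]
 [ 91  99 101 104 102 103 104 103 109 105 102 106 108 103 102 102 103 100
  134  85]
 [ 67  73  76  81  91 102 104 101 107 104 106 107 103 107 109 101 107 105
  104  75]
 [ 81  72  74  67  72  70  78  79  93 100  99 105 106 105 104 104 104 104
  105  76]
 [159 113  93  77  73  70  70  69  69  73  70  75  81  91  92  97 102 101
  110  77]
 [244 199 169 173 154 138 105  76  72  73  72  71  73  68  72  72  78  81
   90  76]]
pred tip [238.13669404 166.05226489] pred hole top/wrist [238.29955213 185.06178411] [236.8493573  184.96994447]
```

move_arm(deltas=[{"x": 0.001,"y": 0,"z": 0.02,"wx": 0,"wy": 0,"wz": 0,"hand": 0.1},{"x": 0.001,"y": 0,"z": 0.04,"wx": 0,"wy": 0,"wz": 0,"hand": 0.1},{"x": 0.001,"y": 0,"z": 0.055,"wx": 0,"wy": 0,"wz": 0,"hand": 0.1},{"x": 0.001,"y": 0,"z": 0.06,"wx": 0,"wy": 0,"wz": 0,"hand": 0.1},{"x": 0.001,"y": 0,"z": 0.06,"wx": 0,"wy": 0,"wz": 0,"hand": 0.1},{"x": 0.001,"y": 0,"z": 0.06,"wx": 0,"wy": 0,"wz": 0,"hand": 0.1}])

```text
time: 4.85
tool_pos: [0.5839, 0.1075, 0.0671]
tool_rot: [3.14, 0.0, 1.742]
contact_force: [0.8, -0.6, 0.8]
opening: 0.0156
```

```bash
python3 - <<'E'
from h import *
st=monitor.observe(); print(st["time"],st["tool_pos"],st["tool_rot"],st["contact_force"])
im,P=shot("wrist","w4"); T=st["tool_pos"];R=Ro.from_euler("xyz",st["tool_rot"]).as_matrix()
c=cv2.resize(im[140:240,203:303],None,fx=6,fy=6,interpolation=cv2.INTER_CUBIC)
for X,col in ((T+R@[0,0,.028],(0,0,255)),([.5832,.1067,.024],(0,255,0)),([.5810,.1113,.024],(255,0,0)),(T+R@[.0045,0,.028],(0,255,255))):
    q=proj("wrist",X,P); print(q); cv2.drawMarker(c,tuple(int(v) for v in ((q-[203,140]+.5)*6)),col,0,14,1)
cv2.imwrite("pics/m4.png",c)
E
```

```text
4.85 [0.58385613 0.10750522 0.06708504] [3.14013604e+00 8.16299817e-05 1.74215386e+00] [ 0.84976455 -0.63242746  0.79430386]
[252.86533042 201.80597488]
[251.87527037 196.80781105]
[250.12644485 190.93066909]
[252.85511101 196.09380188]
```

View pics/m4.png

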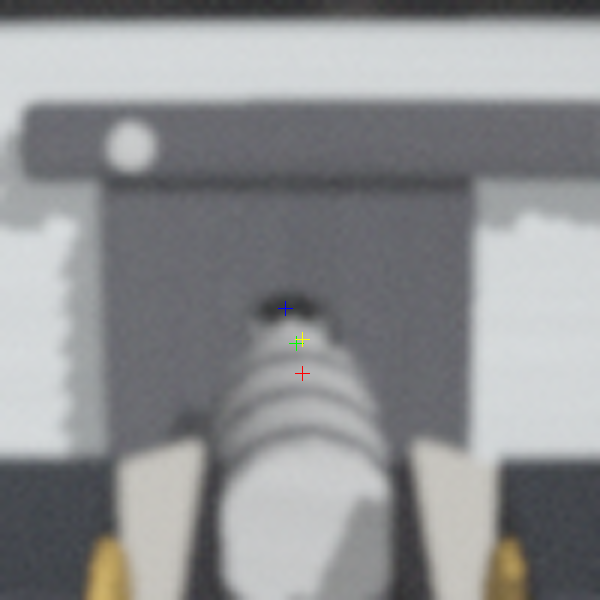

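The tip (col 293, far edge row 318) and the hole (col 292, far rim row 293) line up sideways. Allowing for the 15 mm of height between them, the pin sits about 3 mm too far along tool +x. All three cameras agree with that. I'll shift by −3.2 mm and lower gently.

move_arm(deltas=[{"x": -0.0032,"y": 0,"z": 0,"wx": 0,"wy": 0,"wz": 0,"hand": 0.1},{"x": -0.0032,"y": 0,"z": 0.005,"wx": 0,"wy": 0,"wz": 0,"hand": 0.1},{"x": -0.0032,"y": 0,"z": 0.01,"wx": 0,"wy": 0,"wz": 0,"hand": 0.1},{"x": -0.0032,"y": 0,"z": 0.013,"wx": 0,"wy": 0,"wz": 0,"hand": 0.1},{"x": -0.0032,"y": 0,"z": 0.016,"wx": 0,"wy": 0,"wz": 0,"hand": 0.1},{"x": -0.0032,"y": 0,"z": 0.018,"wx": 0,"wy": 0,"wz": 0,"hand": 0.1},{"x": -0.0032,"y": 0,"z": 0.018,"wx": 0,"wy": 0,"wz": 0,"hand": 0.1}], grip_force=20)

```text
time: 5.78
tool_pos: [0.5838, 0.1042, 0.0482]
tool_rot: [-3.141, -0.0, 1.742]
contact_force: [-0.4, -0.3, -2.0]
opening: 0.0153
```

move_arm(deltas=[{"x": 0,"y": 0,"z": 0.004,"wx": 0,"wy": 0,"wz": 0,"hand": 0.1},{"x": 0,"y": 0,"z": 0.008,"wx": 0,"wy": 0,"wz": 0,"hand": 0.1},{"x": 0,"y": 0,"z": 0.011,"wx": 0,"wy": 0,"wz": 0,"hand": 0.1},{"x": 0,"y": 0,"z": 0.011,"wx": 0,"wy": 0,"wz": 0,"hand": 0.1}])

```text
time: 6.28
tool_pos: [0.5836, 0.1042, 0.037]
tool_rot: [-3.141, -0.0, 1.742]
contact_force: [-0.0, 0.7, 0.6]
opening: 0.0152
```

move_arm(deltas=[{"x": 0,"y": 0,"z": 0.003,"wx": 0,"wy": 0,"wz": 0,"hand": 0.1},{"x": 0,"y": 0,"z": 0.006,"wx": 0,"wy": 0,"wz": 0,"hand": 0.1},{"x": 0,"y": 0,"z": 0.008,"wx": 0,"wy": 0,"wz": 0,"hand": 0.1},{"x": 0,"y": 0,"z": 0.009,"wx": 0,"wy": 0,"wz": 0,"hand": 0.1},{"x": 0,"y": 0,"z": 0.009,"wx": 0,"wy": 0,"wz": 0,"hand": 0.1}])

```text
time: 6.9
tool_pos: [0.5844, 0.1043, 0.0294]
tool_rot: [3.14, 0.0, 1.742]
contact_force: [-2.2, -0.5, 7.0]
opening: 0.015
```

move_arm(deltas=[{"x": 0,"y": 0,"z": 0.001,"wx": 0,"wy": 0,"wz": 0,"hand": 0.1},{"x": 0,"y": 0,"z": 0.002,"wx": 0,"wy": 0,"wz": 0,"hand": 0.1},{"x": 0,"y": 0,"z": 0.002,"wx": 0,"wy": 0,"wz": 0,"hand": 0.1}])

```text
time: 7.28
tool_pos: [0.5852, 0.1043, 0.0292]
tool_rot: [3.138, 0.0, 1.742]
contact_force: [-4.0, 0.2, 17.7]
opening: 0.0156
```

It hits a hard stop at 0.029, against an expected 0.030, so the pin is home. Relax, release and lift.

move_arm(deltas=[{"x": 0,"y": 0,"z": -0.003,"wx": 0,"wy": 0,"wz": 0,"hand": 0.1},{"x": 0,"y": 0,"z": -0.003,"wx": 0,"wy": 0,"wz": 0,"hand": 0.3},{"x": 0,"y": 0,"z": -0.003,"wx": 0,"wy": 0,"wz": 0,"hand": 0.5},{"x": 0,"y": 0,"z": -0.003,"wx": 0,"wy": 0,"wz": 0,"hand": 0.5},{"x": 0,"y": 0,"z": -0.04,"wx": 0,"wy": 0,"wz": 0,"hand": 0.5},{"x": 0,"y": 0,"z": -0.09,"wx": 0,"wy": 0,"wz": 0,"hand": 0.5},{"x": 0,"y": 0,"z": -0.14,"wx": 0,"wy": 0,"wz": 0,"hand": 0.5},{"x": 0,"y": 0,"z": -0.18,"wx": 0,"wy": 0,"wz": 0,"hand": 0.5}])

```text
time: 8.28
tool_pos: [0.5841, 0.1042, 0.2084]
tool_rot: [3.14, 0.0, 1.742]
contact_force: [0.6, -0.7, -0.7]
opening: 0.0458
```

```bash
python3 - <<'E'
from h import *
st=monitor.observe(); print(st["time"],st["tool_pos"],st["opening"],st["qpos"],np.degrees(st["tool_rot"]))
im,P=shot("wrist","w5"); s,_=shot("scene","s5")
m=np.zeros((600,800,3),np.uint8); m[:480,:480]=cv2.resize(im[120:240,193:313],None,fx=4,fy=4,interpolation=cv2.INTER_CUBIC); m[:450,490:790]=cv2.resize(s[140:240,200:267],(300,450),interpolation=cv2.INTER_CUBIC)
cv2.imwrite("pics/m5.png",m)
go([.544,-.33,.20],86); go([.544,-.33,.20],-94)
E
```

```text
8.275 [0.58412056 0.10423243 0.20840232] 0.04575366239001396 [ 4.74419455e-02  4.62331481e-01  1.31421940e+00  4.07434744e-05
  1.36350289e+00 -1.23864927e-01] [1.79912222e+02 8.62576798e-03 9.98146755e+01]
mm [-420.8 -115.8   10.8] w deg [  0.41   0.41 -76.18] 
mm [-420.8 -115.8   10.8] w deg [  0.43  -0.44 103.82]
```

View pics/m5.png

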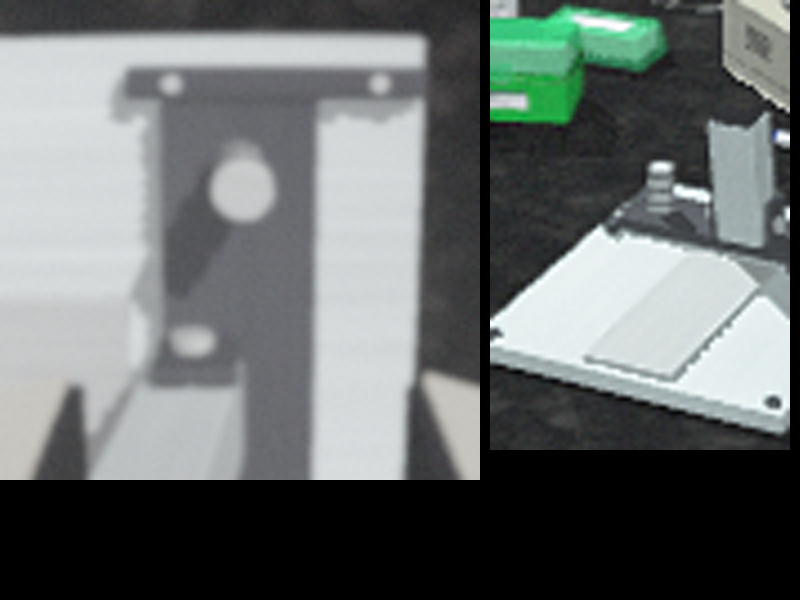

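The pin stands upright with its head shoulder on the foot (head at (243,190) in the crop) and the post still leans. Now to the square, camera side facing the post.

move_arm(deltas=[{"x": -0.05,"y": -0.014,"z": 0,"wx": 0,"wy": 0,"wz": 10,"hand": 0.5},{"x": -0.1,"y": -0.028,"z": 0,"wx": 0,"wy": 0,"wz": 20,"hand": 0.5},{"x": -0.15,"y": -0.042,"z": 0,"wx": 0,"wy": 0,"wz": 30,"hand": 0.5},{"x": -0.2,"y": -0.056,"z": 0,"wx": 0,"wy": 0,"wz": 40,"hand": 0.5},{"x": -0.25,"y": -0.07,"z": 0,"wx": 0,"wy": 0,"wz": 50,"hand": 0.5},{"x": -0.3,"y": -0.084,"z": 0,"wx": 0,"wy": 0,"wz": 60,"hand": 0.5},{"x": -0.35,"y": -0.1,"z": 0,"wx": 0,"wy": 0,"wz": 70,"hand": 0.5},{"x": -0.4,"y": -0.112,"z": 0,"wx": 0,"wy": 0,"wz": 80,"hand": 0.5}])

```text
time: 9.38
tool_pos: [0.5409, -0.3105, 0.205]
tool_rot: [-3.14, 0.001, 0.34]
contact_force: [1.0, 0.2, 0.1]
opening: 0.0456
```

```bash
python3 - <<'E'
from h import *
print(monitor.observe()["tool_pos"]); go([.544,-.33,.20],-94)
E
```

```text
[ 0.5408629  -0.31049189  0.20502585]
mm [-3.5 19.4  5. ] w deg [-0.08  0.07 23.47]
```

move_arm(deltas=[{"x": -0.003,"y": 0.01,"z": 0.005,"wx": 0,"wy": 0,"wz": 10,"hand": 0.5},{"x": -0.004,"y": 0.019,"z": 0.005,"wx": 0,"wy": 0,"wz": 20,"hand": 0.5},{"x": -0.004,"y": 0.019,"z": 0.005,"wx": 0,"wy": 0,"wz": 23.5,"hand": 0.5},{"x": -0.004,"y": 0.019,"z": 0.005,"wx": 0,"wy": 0,"wz": 23.5,"hand": 0.5},{"x": -0.004,"y": 0.019,"z": 0.005,"wx": 0,"wy": 0,"wz": 23.5,"hand": 0.5},{"x": -0.004,"y": 0.019,"z": 0.005,"wx": 0,"wy": 0,"wz": 23.5,"hand": 0.5}])

```text
time: 10.12
tool_pos: [0.5444, -0.328, 0.2011]
tool_rot: [-3.141, 0.0, -0.063]
contact_force: [0.3, -0.9, -0.0]
opening: 0.0459
```

```bash
python3 - <<'E'
from h import *
st=monitor.observe(); print(st["time"],st["tool_pos"],np.degrees(st["tool_rot"]),np.abs(st["qvel"]).max())
im,P=shot("wrist","w6")
c=cv2.resize(im[40:240,153:353],None,fx=3,fy=3,interpolation=cv2.INTER_CUBIC); cv2.imwrite("pics/m6.png",c)
E
```

```text
10.125 [ 0.54436005 -0.32804451  0.20111126] [-1.79987444e+02  1.01963081e-02 -3.63386905e+00] 0.004597319280324386
```

View pics/m6.png

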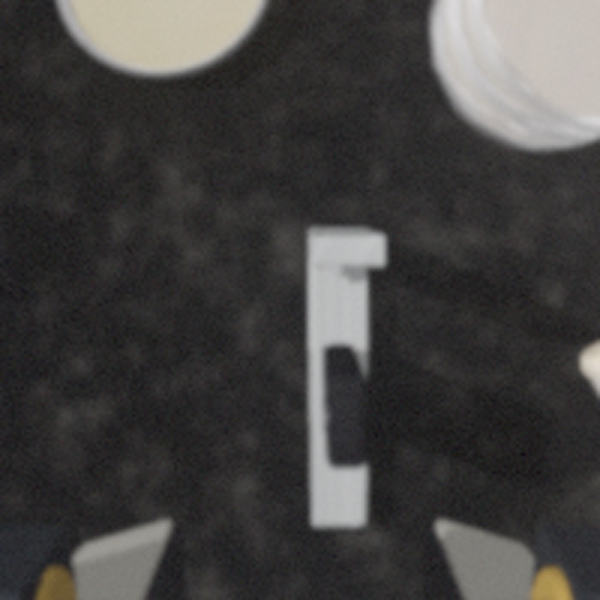

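```bash
python3 - <<'E'
from h import *
P=viewer.camera_params("wrist")
f=lambda U,V:((U+.5)/3-.5+153,(V+.5)/3-.5+40)
B=[onz("wrist",f(*q),.100,P)[:2] for q in[(308,230),(387,233),(387,267)]]
F=[onz("wrist",f(*q),.014,P)[:2] for q in[(311,528),(367,527),(308.5,275)]]
print("blade",B,np.linalg.norm(B[0]-B[1]),np.linalg.norm(B[2]-B[1])); print("foot",F,np.linalg.norm(F[0]-F[1]))
d=F[2]-F[0]; print("edge yaw",np.degrees(np.arctan2(d[1],d[0])))
fm=(B[0]+B[1])/2; nm=(F[0]+F[1])/2; d=fm-nm; print("len",np.linalg.norm(d),"yaw",np.degrees(np.arctan2(d[1],d[0])),"centre",(fm+nm)/2)
d=B[1]-B[0]; print("blade yaw",np.degrees(np.arctan2(d[1],d[0]))+90)
c=(fm+nm)/2; y=np.arctan2(*(fm-nm)[::-1])
print([ (np.array(proj("wrist",[*(c+np.array([[np.cos(y),-np.sin(y)],[np.sin(y),np.cos(y)]])@[a,b]),.087],P))-[153,40]+.5)*3 for a in(.017,-.017) for b in(.007,-.007)])
go([*c,.052],np.degrees(y)-90)
E
```

```text
blade [array([ 0.6066789 , -0.33340609]), array([ 0.60428489, -0.35853543]), array([ 0.59332394, -0.35795036])] 0.02524311954363215 0.01097655490179398
foot [array([ 0.47416516, -0.32689244]), array([ 0.47295298, -0.35184266]), array([ 0.58566915, -0.33281669])] 0.02497964807482454
edge yaw -3.041287051002877
len 0.13208798179058737 yaw -2.865469547652709 centre [ 0.53952048 -0.34266916]
blade yaw -5.4419872130550715
[array([326.65300156, 375.09245227]), array([367.5620001 , 374.60219641]), array([327.43889165, 470.47776448]), array([367.26122454, 469.87193526])]
mm [ -3.9  14.9 149.2] w deg [-0.01  0.   -0.78]
```

Blade and foot measure 25 × 11 mm and 132 mm long, which fits the given sizes. Centre (0.5395, −0.3427), yaw −3°. Descending to grip the handle.

move_arm(deltas=[{"x": -0.004,"y": 0.015,"z": 0,"wx": 0,"wy": 0,"wz": -0.8,"hand": 0.5},{"x": -0.004,"y": 0.015,"z": 0.05,"wx": 0,"wy": 0,"wz": -0.8,"hand": 0.5},{"x": -0.004,"y": 0.015,"z": 0.1,"wx": 0,"wy": 0,"wz": -0.8,"hand": 0.5},{"x": -0.004,"y": 0.015,"z": 0.135,"wx": 0,"wy": 0,"wz": -0.8,"hand": 0.5},{"x": -0.004,"y": 0.015,"z": 0.149,"wx": 0,"wy": 0,"wz": -0.8,"hand": 0.5},{"x": -0.004,"y": 0.015,"z": 0.149,"wx": 0,"wy": 0,"wz": -0.8,"hand": 0.5},{"x": -0.004,"y": 0.015,"z": 0.149,"wx": 0,"wy": 0,"wz": -0.8,"hand": 0.15},{"x": -0.004,"y": 0.015,"z": 0.149,"wx": 0,"wy": 0,"wz": -0.8,"hand": 0.05}], grip_force=45)

```text
time: 11.18
tool_pos: [0.5402, -0.3436, 0.054]
tool_rot: [3.14, -0.002, -0.05]
contact_force: [-0.2, -0.3, -0.3]
opening: 0.0304
```

move_arm(deltas=[{"x": 0,"y": 0,"z": 0,"wx": 0,"wy": 0,"wz": 0,"hand": 0.05},{"x": 0,"y": 0,"z": 0,"wx": 0,"wy": 0,"wz": 0,"hand": 0.05},{"x": 0,"y": 0,"z": 0,"wx": 0,"wy": 0,"wz": 0,"hand": 0.05},{"x": 0,"y": 0,"z": 0,"wx": 0,"wy": 0,"wz": 0,"hand": 0.05}])

```text
time: 11.68
tool_pos: [0.5397, -0.343, 0.0529]
tool_rot: [3.141, -0.001, -0.05]
contact_force: [-0.5, 0.4, 4.7]
opening: 0.0139
```

move_arm(deltas=[{"x": 0,"y": 0,"z": -0.015,"wx": 0,"wy": 0,"wz": 0,"hand": 0.05},{"x": 0,"y": 0,"z": -0.05,"wx": 0,"wy": 0,"wz": 0,"hand": 0.05},{"x": 0,"y": 0,"z": -0.09,"wx": 0,"wy": 0,"wz": 0,"hand": 0.05},{"x": 0,"y": 0,"z": -0.13,"wx": 0,"wy": 0,"wz": 0,"hand": 0.05},{"x": 0,"y": 0,"z": -0.15,"wx": 0,"wy": 0,"wz": 0,"hand": 0.05},{"x": 0,"y": 0,"z": -0.15,"wx": 0,"wy": 0,"wz": 0,"hand": 0.05},{"x": 0,"y": 0,"z": -0.15,"wx": 0,"wy": 0,"wz": 0,"hand": 0.05}], grip_force=45)

```text
time: 12.55
tool_pos: [0.5387, -0.3425, 0.2007]
tool_rot: [-3.14, 0.002, -0.051]
contact_force: [-0.7, 0.7, -4.4]
opening: 0.0134
```

```bash
python3 - <<'E'
from h import *
st=monitor.observe(); print(st["time"],st["tool_pos"],np.degrees(st["tool_rot"]),st["contact_force"],st["torque"],st["opening"])
c=np.array([.5231,.0144]); y=np.radians(9.81); t=c+np.array([np.cos(y),np.sin(y)])*-.05
print(t); go([*t,.2],-80.2)
E
```

```text
12.55 [ 0.53869676 -0.34249656  0.20073476] [-1.79899777e+02  1.33429102e-01 -2.89345254e+00] [-0.71455261  0.65943906 -4.44846473] [ 0.0477482   0.28036583 -0.01100397] 0.013394265881727044
[0.47383109 0.00588093]
mm [ -82.4 -344.7    1.5] w deg [ -0.11   0.12 -12.69]
```

move_arm(deltas=[{"x": -0.012,"y": -0.05,"z": 0,"wx": 0,"wy": 0,"wz": -2,"hand": 0.05},{"x": -0.024,"y": -0.1,"z": 0,"wx": 0,"wy": 0,"wz": -4,"hand": 0.05},{"x": -0.036,"y": -0.15,"z": 0,"wx": 0,"wy": 0,"wz": -6,"hand": 0.05},{"x": -0.048,"y": -0.2,"z": 0,"wx": 0,"wy": 0,"wz": -8,"hand": 0.05},{"x": -0.06,"y": -0.25,"z": 0,"wx": 0,"wy": 0,"wz": -10,"hand": 0.05},{"x": -0.072,"y": -0.3,"z": 0,"wx": 0,"wy": 0,"wz": -12,"hand": 0.05},{"x": -0.082,"y": -0.335,"z": 0.001,"wx": 0,"wy": 0,"wz": -12.7,"hand": 0.05},{"x": -0.082,"y": -0.345,"z": 0.001,"wx": 0,"wy": 0,"wz": -12.7,"hand": 0.05}])

```text
time: 13.55
tool_pos: [0.4733, 0.0078, 0.2001]
tool_rot: [-3.14, 0.003, 0.174]
contact_force: [0.3, -0.4, -4.1]
opening: 0.0135
```

move_arm(deltas=[{"x": 0,"y": 0,"z": 0,"wx": 0,"wy": 0,"wz": 0,"hand": 0.05},{"x": 0,"y": 0,"z": 0.03,"wx": 0,"wy": 0,"wz": 0,"hand": 0.05},{"x": 0,"y": 0,"z": 0.06,"wx": 0,"wy": 0,"wz": 0,"hand": 0.05},{"x": 0,"y": 0,"z": 0.09,"wx": 0,"wy": 0,"wz": 0,"hand": 0.05},{"x": 0,"y": 0,"z": 0.1,"wx": 0,"wy": 0,"wz": 0,"hand": 0.05},{"x": 0,"y": 0,"z": 0.1,"wx": 0,"wy": 0,"wz": 0,"hand": 0.05},{"x": 0,"y": 0,"z": 0.1,"wx": 0,"wy": 0,"wz": 0,"hand": 0.05}])

```text
time: 14.42
tool_pos: [0.4759, 0.0053, 0.1023]
tool_rot: [3.141, -0.002, 0.171]
contact_force: [0.7, -0.3, -2.8]
opening: 0.0133
```

```bash
python3 - <<'E'
from h import *
st=monitor.observe(); print(st["time"],st["tool_pos"],np.degrees(st["tool_rot"]),st["contact_force"],st["torque"],st["opening"])
im,P=shot("wrist","w7")
c=cv2.resize(im[40:240,153:353],None,fx=3,fy=3,interpolation=cv2.INTER_CUBIC)
s,_=shot("scene","s7")
m=np.zeros((600,800,3),np.uint8); m[:,:600]=c; m[:300,600:]=cv2.resize(s[130:250,205:285],(200,300),interpolation=cv2.INTER_CUBIC)
cv2.imwrite("pics/m7.png",m)
go([.47383109,.00588093,.0727],-80.2)
E
```

```text
14.425 [0.4758654  0.00526943 0.10232685] [ 1.79962830e+02 -1.15914320e-01  9.78327639e+00] [ 0.689927   -0.27828326 -2.75910154] [-0.08895446  0.20577796  0.02185865] 0.01334088894577462
mm [-1.8 -0.7 29.7] w deg [ 0.04 -0.12  0.  ]
```

View pics/m7.png

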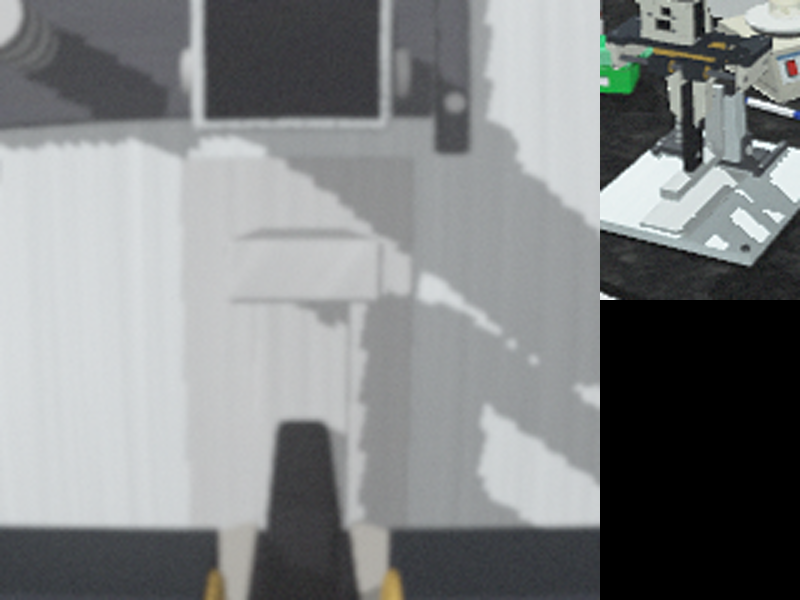

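The blade-top edge (row 237, cols 232–378) and the post's front-top edge (row 123, cols 195–387) are parallel. The square sits about 2 mm to tool +y of the post's centre. I'll shift it −2 mm and lower it onto the strip.

move_arm(deltas=[{"x": 0,"y": -0.002,"z": 0.01,"wx": 0,"wy": 0,"wz": 0,"hand": 0.05},{"x": 0,"y": -0.002,"z": 0.02,"wx": 0,"wy": 0,"wz": 0,"hand": 0.05},{"x": 0,"y": -0.002,"z": 0.026,"wx": 0,"wy": 0,"wz": 0,"hand": 0.05},{"x": 0,"y": -0.002,"z": 0.029,"wx": 0,"wy": 0,"wz": 0,"hand": 0.05},{"x": 0,"y": -0.002,"z": 0.031,"wx": 0,"wy": 0,"wz": 0,"hand": 0.05},{"x": 0,"y": -0.002,"z": 0.032,"wx": 0,"wy": 0,"wz": 0,"hand": 0.05},{"x": 0,"y": -0.002,"z": 0.032,"wx": 0,"wy": 0,"wz": 0,"hand": 0.05}], grip_force=60)

```text
time: 15.4
tool_pos: [0.474, 0.0077, 0.0708]
tool_rot: [3.142, 0.0, 0.172]
contact_force: [-7.9, 0.8, 12.8]
opening: 0.013
```

```bash
python3 - <<'E'
from h import *
st=monitor.observe(); print(st["time"],st["tool_pos"],np.degrees(st["tool_rot"]),st["contact_force"],st["torque"],st["opening"])
E
```

```text
15.4 [0.4739624  0.00773102 0.07078567] [1.79997177e+02 2.45955945e-02 9.82867708e+00] [-7.91404381  0.79094976 12.83423338] [ 0.02436083  1.52643019 -0.02511286] 0.013020371801084046
```

move_arm(deltas=[{"x": 0.002,"y": 0,"z": -0.0005,"wx": 0,"wy": 0,"wz": 0,"hand": 0.05},{"x": 0.006,"y": 0,"z": -0.0005,"wx": 0,"wy": 0,"wz": 0,"hand": 0.05},{"x": 0.01,"y": 0,"z": -0.0005,"wx": 0,"wy": 0,"wz": 0,"hand": 0.05},{"x": 0.014,"y": 0,"z": -0.0005,"wx": 0,"wy": 0,"wz": 0,"hand": 0.05},{"x": 0.018,"y": 0,"z": -0.0005,"wx": 0,"wy": 0,"wz": 0,"hand": 0.05},{"x": 0.018,"y": 0,"z": -0.0005,"wx": 0,"wy": 0,"wz": 0,"hand": 0.05},{"x": 0.018,"y": 0,"z": -0.0005,"wx": 0,"wy": 0,"wz": 0,"hand": 0.05}])

```text
time: 16.27
tool_pos: [0.483, 0.0096, 0.0742]
tool_rot: [-3.141, 0.017, 0.173]
contact_force: [-44.7, -8.4, 68.0]
opening: 0.0134
```

move_arm(deltas=[{"x": 0.002,"y": 0,"z": 0,"wx": 0,"wy": 0,"wz": 0,"hand": 0.05},{"x": 0.004,"y": 0,"z": 0,"wx": 0,"wy": 0,"wz": 0,"hand": 0.05},{"x": 0.006,"y": 0,"z": 0,"wx": 0,"wy": 0,"wz": 0,"hand": 0.05},{"x": 0.007,"y": 0,"z": 0,"wx": 0,"wy": 0,"wz": 0,"hand": 0.05},{"x": 0.007,"y": 0,"z": 0,"wx": 0,"wy": 0,"wz": 0,"hand": 0.05},{"x": 0.007,"y": 0,"z": 0,"wx": 0,"wy": 0,"wz": 0,"hand": 0.05}])

```text
time: 17.02
tool_pos: [0.4934, 0.0107, 0.0762]
tool_rot: [3.14, 0.009, 0.173]
contact_force: [-39.6, -6.6, 74.0]
opening: 0.0133
```

Forces are unexpectedly high and the tool has risen 5 mm, so something has caught. Taking a look before anything else.

```bash
python3 - <<'E'
from h import *
st=monitor.observe(); print(st["time"],st["tool_pos"],np.degrees(st["tool_rot"]),st["contact_force"],st["torque"],st["opening"])
im,P=shot("wrist","w8")
c=cv2.resize(im[40:240,153:353],None,fx=2.5,fy=2.5,interpolation=cv2.INTER_CUBIC)
s,_=shot("scene","s8")
m=np.zeros((600,800,3),np.uint8); m[:500,:500]=c; m[:600,500:]=cv2.resize(s[145:245,220:270],(300,600),interpolation=cv2.INTER_CUBIC)
cv2.imwrite("pics/m8.png",m)
E
```

```text
17.025 [0.49342691 0.01072972 0.07620824] [179.91963632   0.51210215   9.91404048] [-39.60555408  -6.55038731  73.99102113] [-1.27021073  7.58423991  0.02571384] 0.013300885967569552
```

View pics/m8.png

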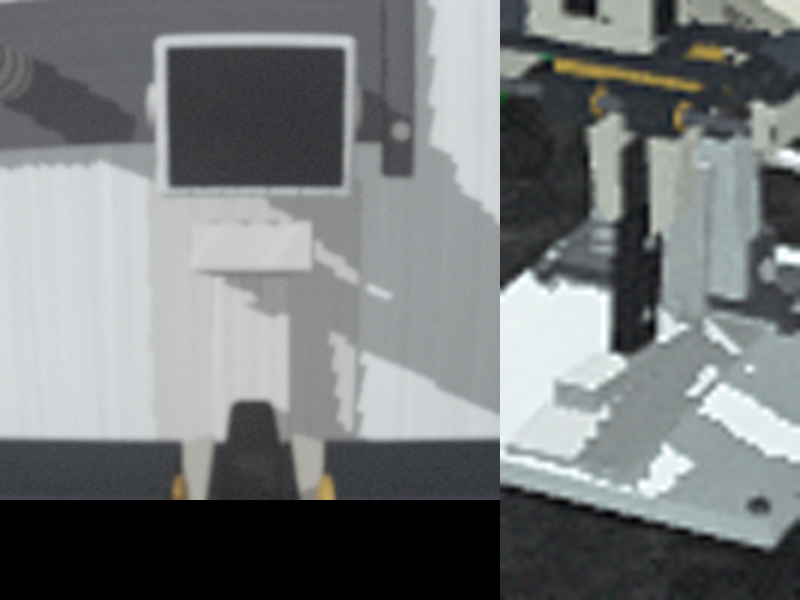

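The blade has not reached the post. The square seems to have slipped or turned in the grip, with its heel digging in under friction. I'll unload, then lift back to the earlier reference pose and compare images.

move_arm(deltas=[{"x": -0.003,"y": 0,"z": -0.003,"wx": 0,"wy": 0,"wz": 0,"hand": 0.05},{"x": -0.005,"y": 0,"z": -0.006,"wx": 0,"wy": 0,"wz": 0,"hand": 0.05},{"x": -0.005,"y": 0,"z": -0.008,"wx": 0,"wy": 0,"wz": 0,"hand": 0.05},{"x": -0.005,"y": 0,"z": -0.008,"wx": 0,"wy": 0,"wz": 0,"hand": 0.05}])

```text
time: 17.62
tool_pos: [0.4947, 0.0111, 0.0776]
tool_rot: [-3.142, -0.0, 0.171]
contact_force: [-0.3, 0.3, -3.5]
opening: 0.0132
```

```bash
python3 - <<'E'
from h import *
st=monitor.observe(); print(st["time"],st["tool_pos"],np.degrees(st["tool_rot"]),st["contact_force"],st["torque"],st["opening"])
go([.4759,.0070,.1023],-80.2)
E
```

```text
17.625 [0.49467586 0.01112819 0.07759474] [-1.79998067e+02 -2.01811018e-02  9.81404751e+00] [-0.31643413  0.28016875 -3.4923656 ] [-0.07994403  0.18656179  0.01865885] 0.013179800468908822
mm [-19.2   0.9 -24.7] w deg [-0.   -0.02  0.01]
```

move_arm(deltas=[{"x": -0.004,"y": 0,"z": -0.01,"wx": 0,"wy": 0,"wz": 0,"hand": 0.05},{"x": -0.01,"y": 0,"z": -0.02,"wx": 0,"wy": 0,"wz": 0,"hand": 0.05},{"x": -0.019,"y": 0.001,"z": -0.025,"wx": 0,"wy": 0,"wz": 0,"hand": 0.05},{"x": -0.019,"y": 0.001,"z": -0.025,"wx": 0,"wy": 0,"wz": 0,"hand": 0.05},{"x": -0.019,"y": 0.001,"z": -0.025,"wx": 0,"wy": 0,"wz": 0,"hand": 0.05}])

```text
time: 18.25
tool_pos: [0.4757, 0.0068, 0.1028]
tool_rot: [-3.142, -0.0, 0.171]
contact_force: [-0.8, -0.4, -3.6]
opening: 0.0128
```

```bash
python3 - <<'E'
from h import *
st=monitor.observe(); print(st["time"],st["tool_pos"],np.degrees(st["tool_rot"]),st["contact_force"],st["torque"])
im,P=shot("wrist","w9")
for n in("w7","w9"):
    a=cv2.imread(f"pics/{n}.png"); g=cv2.GaussianBlur(cv2.cvtColor(a,cv2.COLOR_BGR2GRAY),(0,0),.6)
    print(n,"col240 rows100-155",list(map(int,g[100:155,240]))); print("col268",list(map(int,g[100:155,268]))); print(" col253 rows165-215",list(map(int,g[165:215,253])))
    print("row125",list(map(int,g[125,224:290])))
E
```

```text
18.25 [0.47569952 0.00680045 0.10284483] [-1.79998321e+02 -1.71541455e-02  9.79504834e+00] [-0.79815477 -0.43576456 -3.56742033] [-0.00658584  0.12344186 -0.03215376]
w7 col240 rows100-155 [194, 194, 194, 194, 194, 195, 194, 195, 195, 195, 195, 195, 195, 194, 193, 186, 174, 167, 167, 178, 192, 199, 200, 200, 199, 198, 197, 197, 196, 195, 195, 194, 194, 194, 194, 194, 194, 191, 188, 179, 176, 186, 195, 198, 199, 198, 199, 199, 198, 199, 199, 198, 198, 198, 199]
col268 [143, 142, 143, 142, 143, 143, 145, 149, 160, 174, 186, 192, 192, 192, 192, 187, 176, 166, 165, 176, 190, 198, 201, 201, 202, 202, 201, 201, 200, 199, 198, 197, 196, 195, 194, 194, 193, 191, 187, 175, 160, 153, 153, 152, 153, 154, 157, 163, 173, 181, 184, 185, 185, 184, 183]
 col253 rows165-215 [193, 193, 193, 193, 193, 193, 193, 193, 193, 193, 193, 193, 191, 183, 159, 118, 82, 69, 66, 65, 65, 65, 65, 66, 65, 64, 62, 62, 63, 63, 63, 60, 59, 60, 60, 60, 62, 62, 61, 58, 57, 58, 58, 60, 62, 63, 62, 61, 61, 62]
row125 [199, 199, 199, 198, 199, 200, 199, 197, 197, 197, 199, 199, 200, 200, 200, 199, 198, 198, 197, 196, 196, 19
[... 695 characters left out ...]
08, 207, 207, 205, 205, 204, 203, 202, 201, 201, 200, 200, 198, 194, 183, 168, 159, 158, 158, 154, 154, 158]
 col253 rows165-215 [199, 199, 199, 198, 199, 199, 199, 199, 198, 199, 198, 199, 198, 199, 199, 199, 199, 199, 199, 199, 198, 198, 199, 199, 198, 198, 198, 198, 198, 197, 189, 166, 126, 85, 68, 64, 61, 61, 61, 61, 61, 59, 59, 58, 59, 61, 59, 58, 59, 58]
row125 [198, 198, 199, 199, 198, 198, 197, 197, 197, 198, 199, 200, 200, 198, 198, 198, 198, 196, 196, 195, 196, 196, 196, 198, 198, 198, 196, 195, 194, 195, 195, 196, 197, 198, 198, 197, 195, 195, 195, 196, 196, 196, 197, 196, 195, 195, 194, 195, 195, 196, 195, 194, 193, 194, 195, 196, 196, 196, 195, 194, 194, 194, 193, 192, 189, 185]
```

```bash
cat > tilt.py <<'E'
from h import *
from scipy.optimize import least_squares
K=297.3186; V0=186.1637
cam=np.array([.06845,-.18518]); ya=np.array([-.966,-.258]); za=np.array([-.258,.966])  # tool x,z
def row(p,dc):   # p = (tool x, tool z)
    d=p-cam-dc; return V0+K*np.arctan2(ya@d,za@d)
F=np.array([[65,100],[55,100],[17,14]])/1e3
def tool(th,tx,tz,F=F):  # nose-down th; square (x,z) -> tool (x,z), pivot at grip (0,.0715)
    q=F-[0,.0715]; x=q[:,0]*np.cos(th)+q[:,1]*np.sin(th)+tx; z=-q[:,0]*np.sin(th)+q[:,1]*np.cos(th)
    return np.c_[x,-.0188-z+tz]
def fit(rows,bias):
    r=least_squares(lambda v:[row(p,0) for p in tool(*v)]-np.array(rows)+bias,[0,0,0],x_scale=[.1,.01,.01]); return r.x,r.fun
E
python3 - <<'E'
from tilt import *
r7=np.array([119.5,139.7,180.0]); r9=np.array([128.9,147.6,196.8])
b0=np.array([row(p,0) for p in tool(0,0,0)]); print("pred w7",b0)
x,f=fit(r9,r7-b0); print(np.degrees(x[0]),x[1:]*1e3,f)
g=cv2.cvtColor(cv2.imread("pics/w9.png"),cv2.COLOR_BGR2GRAY); print(list(map(int,g[138,222:290])))
g=cv2.cvtColor(cv2.imread("pics/w7.png"),cv2.COLOR_BGR2GRAY); print(list(map(int,g[130,222:290])))
E
```

```text
pred w7 [116.00471586 137.47837166 175.72768892]
6.802352286014172 [-7.89988833  2.94712074] [0.00000000e+00 2.84217094e-14 0.00000000e+00]
[196, 199, 197, 200, 199, 198, 197, 198, 202, 204, 206, 207, 206, 206, 203, 203, 204, 202, 202, 201, 203, 204, 202, 202, 201, 203, 203, 202, 202, 204, 204, 203, 204, 205, 204, 203, 204, 203, 204, 204, 207, 206, 209, 207, 207, 206, 203, 203, 202, 203, 202, 201, 201, 200, 197, 181, 173, 187, 194, 195, 195, 194, 193, 195, 195, 196, 196, 194]
[198, 199, 197, 199, 199, 199, 201, 200, 198, 199, 200, 200, 200, 197, 196, 196, 196, 195, 195, 195, 195, 196, 195, 195, 195, 196, 194, 195, 195, 196, 194, 198, 197, 197, 197, 197, 196, 195, 196, 196, 198, 199, 199, 200, 200, 200, 199, 195, 195, 196, 194, 194, 193, 195, 194, 195, 185, 175, 178, 189, 194, 193, 195, 196, 194, 195, 192, 182]
```

The fit says the square is tilted about 7° nose-down and has slid 8 mm back in the grip. I'll level it by pitching the tool, set it down on the strip well short of the post, let go and regrip it properly. This time I'll approach the post hovering instead of dragging under load.

```bash
python3 - <<'E'
from tilt import *
x=np.array([np.radians(6.8),-.0079,.0029])
q=tool(*x,F=np.array([[0,0],[65,0],[-65,0]])/1e3); a=np.radians(6.8)
# after tool wy=+6.8 (nose up) about TCP: world fwd/up from tool x,z
fw=q[:,0]*np.cos(a)+q[:,1]*np.sin(a); up=-( -q[:,0]*np.sin(a)+q[:,1]*np.cos(a))
print("fwd",fw*1e3,"up",up*1e3)
st=monitor.observe(); T=st["tool_pos"]; y=np.radians(9.81); e=np.array([np.cos(y),np.sin(y)])
xf=(T[:2]-[.5231,.0144])@e; print("TCP fixture x",xf*1e3,"TCP z for touch",(.018-up)*1e3)
E
```

```text
fwd [ -9.72705061  55.27294939 -74.72705061] up [-56.64723977 -56.64723977 -56.64723977]
TCP fixture x -47.93121438955322 TCP z for touch [74.64723977 74.64723977 74.64723977]
```

move_arm(deltas=[{"x": 0.004,"y": 0,"z": 0,"wx": 0,"wy": 4,"wz": 0,"hand": 0.05},{"x": 0.008,"y": 0,"z": 0,"wx": 0,"wy": 6.8,"wz": 0,"hand": 0.05},{"x": 0.008,"y": 0,"z": 0.01,"wx": 0,"wy": 6.8,"wz": 0,"hand": 0.05},{"x": 0.008,"y": 0,"z": 0.02,"wx": 0,"wy": 6.8,"wz": 0,"hand": 0.05},{"x": 0.008,"y": 0,"z": 0.025,"wx": 0,"wy": 6.8,"wz": 0,"hand": 0.05},{"x": 0.008,"y": 0,"z": 0.0265,"wx": 0,"wy": 6.8,"wz": 0,"hand": 0.05},{"x": 0.008,"y": 0,"z": 0.0275,"wx": 0,"wy": 6.8,"wz": 0,"hand": 0.05},{"x": 0.008,"y": 0,"z": 0.0275,"wx": 0,"wy": 6.8,"wz": 0,"hand": 0.05}])

```text
time: 19.3
tool_pos: [0.4838, 0.0083, 0.0754]
tool_rot: [3.142, -0.119, 0.171]
contact_force: [-0.2, -0.3, -4.1]
opening: 0.0132
```

```bash
python3 - <<'E'
from h import *
st=monitor.observe(); print(st["time"],st["tool_pos"],np.degrees(st["tool_rot"]),st["contact_force"],st["torque"])
E
```

```text
19.3 [0.48376799 0.00825191 0.07544978] [179.99766274  -6.81727518   9.81490223] [-0.23186565 -0.31738055 -4.05144376] [-0.10002812  0.31063108  0.0321189 ]
```

move_arm(deltas=[{"x": 0,"y": 0,"z": 0.0005,"wx": 0,"wy": 0,"wz": 0,"hand": 0.05},{"x": 0,"y": 0,"z": 0.001,"wx": 0,"wy": 0,"wz": 0,"hand": 0.05},{"x": 0,"y": 0,"z": 0.001,"wx": 0,"wy": 0,"wz": 0,"hand": 0.05}])

```text
time: 19.68
tool_pos: [0.4837, 0.0083, 0.0744]
tool_rot: [-3.142, -0.119, 0.171]
contact_force: [0.0, -0.1, -3.7]
opening: 0.0135
```

move_arm(deltas=[{"x": 0,"y": 0,"z": 0.0005,"wx": 0,"wy": 0,"wz": 0,"hand": 0.05},{"x": 0,"y": 0,"z": 0.0007,"wx": 0,"wy": 0,"wz": 0,"hand": 0.05},{"x": 0,"y": 0,"z": 0.0007,"wx": 0,"wy": 0,"wz": 0,"hand": 0.05}])

```text
time: 20.05
tool_pos: [0.4838, 0.0083, 0.0736]
tool_rot: [-3.142, -0.119, 0.171]
contact_force: [1.0, -0.8, -4.0]
opening: 0.0131
```

move_arm(deltas=[{"x": 0,"y": 0,"z": 0.0007,"wx": 0,"wy": 0,"wz": 0,"hand": 0.05},{"x": 0,"y": 0,"z": 0.001,"wx": 0,"wy": 0,"wz": 0,"hand": 0.05},{"x": 0,"y": 0,"z": 0.001,"wx": 0,"wy": 0,"wz": 0,"hand": 0.05}])

```text
time: 20.42
tool_pos: [0.4839, 0.0083, 0.0726]
tool_rot: [-3.142, -0.119, 0.171]
contact_force: [-0.5, 0.3, -4.0]
opening: 0.013
```

move_arm(deltas=[{"x": 0,"y": 0,"z": 0.0007,"wx": 0,"wy": 0,"wz": 0,"hand": 0.05},{"x": 0,"y": 0,"z": 0.001,"wx": 0,"wy": 0,"wz": 0,"hand": 0.05},{"x": 0,"y": 0,"z": 0.001,"wx": 0,"wy": 0,"wz": 0,"hand": 0.05}])

```text
time: 20.8
tool_pos: [0.484, 0.0083, 0.0716]
tool_rot: [-3.142, -0.119, 0.171]
contact_force: [0.2, 0.1, -4.1]
opening: 0.0135
```

```bash
python3 - <<'E'
from h import *
st=monitor.observe(); print(st["time"],st["tool_pos"],np.degrees(st["tool_rot"]),st["contact_force"],st["torque"])
E
```

```text
20.8 [0.48402448 0.00831217 0.07160453] [-179.99541681   -6.79916289    9.80992383] [ 0.24258252  0.09543398 -4.06682828] [-0.09998249  0.3349041   0.00367535]
```

move_arm(deltas=[{"x": 0,"y": 0,"z": 0.001,"wx": 0,"wy": 0,"wz": 0,"hand": 0.05},{"x": 0,"y": 0,"z": 0.0015,"wx": 0,"wy": 0,"wz": 0,"hand": 0.05},{"x": 0,"y": 0,"z": 0.0015,"wx": 0,"wy": 0,"wz": 0,"hand": 0.05}])

```text
time: 21.18
tool_pos: [0.4842, 0.0084, 0.0701]
tool_rot: [-3.141, -0.119, 0.171]
contact_force: [-0.2, -0.1, -4.0]
opening: 0.0133
```

move_arm(deltas=[{"x": 0,"y": 0,"z": 0.0007,"wx": 0,"wy": 0,"wz": 0,"hand": 0.05},{"x": 0,"y": 0,"z": 0.001,"wx": 0,"wy": 0,"wz": 0,"hand": 0.05},{"x": 0,"y": 0,"z": 0.001,"wx": 0,"wy": 0,"wz": 0,"hand": 0.05}])

```text
time: 21.55
tool_pos: [0.4841, 0.0084, 0.0695]
tool_rot: [-3.142, -0.119, 0.171]
contact_force: [-4.8, -0.9, 5.9]
opening: 0.0133
```

```bash
python3 - <<'E'
from h import *
st=monitor.observe(); print(st["time"],st["tool_pos"],np.degrees(st["tool_rot"]),st["contact_force"],st["torque"])
E
```

```text
21.55 [0.48411242 0.00836472 0.06950126] [-179.99846131   -6.7967678     9.81650396] [-4.78569413 -0.92522432  5.91477288] [-0.09463702  0.93861509  0.03870226]
```

It touches. Releasing here; the square should settle flat on its foot. Then I'll straighten the tool above it and measure.

move_arm(deltas=[{"x": 0,"y": 0,"z": -0.001,"wx": 0,"wy": 0,"wz": 0,"hand": 0.1},{"x": 0,"y": 0,"z": -0.001,"wx": 0,"wy": 0,"wz": 0,"hand": 0.3},{"x": 0,"y": 0,"z": -0.001,"wx": 0,"wy": 0,"wz": 0,"hand": 0.4},{"x": 0,"y": 0,"z": -0.001,"wx": 0,"wy": 0,"wz": 0,"hand": 0.4},{"x": 0,"y": 0,"z": -0.02,"wx": 0,"wy": 0,"wz": 0,"hand": 0.4},{"x": 0,"y": 0,"z": -0.04,"wx": 0,"wy": 0,"wz": 0,"hand": 0.4},{"x": -0.006,"y": 0,"z": -0.055,"wx": 0,"wy": -3,"wz": 0,"hand": 0.4},{"x": -0.008,"y": 0,"z": -0.055,"wx": 0,"wy": -6.8,"wz": 0,"hand": 0.4}])

```text
time: 22.55
tool_pos: [0.4704, 0.0057, 0.1243]
tool_rot: [3.141, -0.001, 0.171]
contact_force: [0.8, -0.2, -0.2]
opening: 0.0368
```

move_arm(deltas=[{"x": 0,"y": 0,"z": 0,"wx": 0,"wy": 0,"wz": 0,"hand": 0.4},{"x": 0,"y": 0,"z": 0,"wx": 0,"wy": 0,"wz": 0,"hand": 0.4}])

```text
time: 22.8
tool_pos: [0.4697, 0.0061, 0.1224]
tool_rot: [-3.141, -0.0, 0.171]
contact_force: [-0.2, -0.2, 0.1]
opening: 0.037
```

```bash
python3 - <<'E'
from h import *
st=monitor.observe(); print(st["time"],st["tool_pos"],np.degrees(st["tool_rot"]),st["contact_force"],np.abs(st["qvel"]).max())
im,P=shot("wrist","w10"); s,_=shot("scene","s10")
m=np.zeros((600,800,3),np.uint8); m[:500,:500]=cv2.resize(im[40:240,153:353],None,fx=2.5,fy=2.5,interpolation=cv2.INTER_CUBIC); m[:600,500:]=cv2.resize(s[145:245,220:270],(300,600),interpolation=cv2.INTER_CUBIC)
cv2.imwrite("pics/m10.png",m)
E
```

```text
22.8 [0.46972584 0.00605797 0.12242088] [-1.79973102e+02 -1.28737967e-02  9.82258056e+00] [-0.23658329 -0.21380373  0.0804272 ] 0.006651278650286508
```

View pics/m10.png

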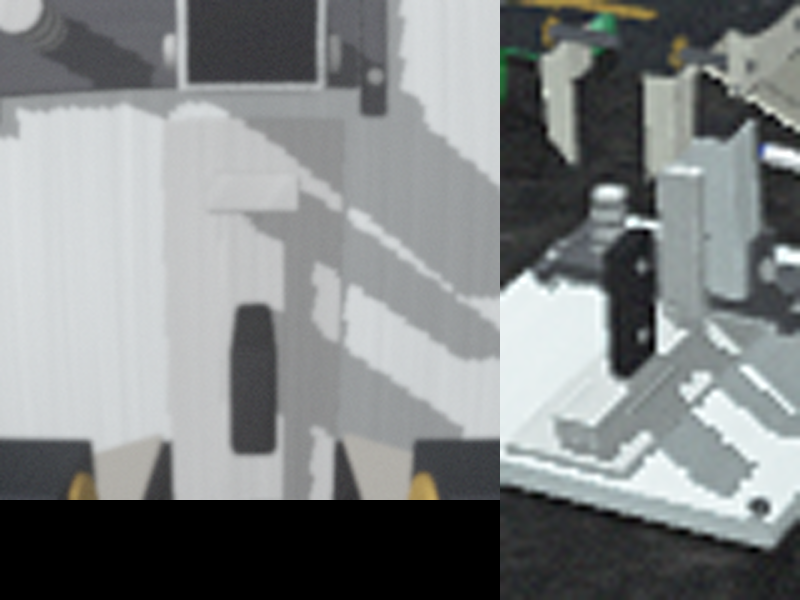

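The square stands flat on the strip, upright and parallel to the post: blade top at cols 210–297, rows 175–212; handle dark at cols 232–276, rows 303–453. The pin is still home. Computing the regrip.

```bash
python3 - <<'E'
from h import *
P=viewer.camera_params("wrist"); st=monitor.observe(); T=st["tool_pos"]; R=Ro.from_euler("xyz",st["tool_rot"]).as_matrix()
f=lambda U,V:((U+.5)/2.5-.5+153,(V+.5)/2.5-.5+40)
for n,q,z,sx in(("blade outer L",(210,176),.118,65),("blade outer R",(297,175),.118,65),("blade inner",(253,212),.118,55),("handle top rear L",(233,453),.105,-17),("handle top rear R",(276,453),.105,-17),("handle base front",(253,303),.032,17),):
    p=R.T@(onz("wrist",f(*q),z,P)-T); print(n,np.round(p*1e3,1),"-> origin x",round(p[0]*1e3-sx,1))
y=np.radians(9.81); e=np.array([np.cos(y),np.sin(y)]); d=T[:2]-[.5231,.0144]; print("TCP in fixture",d@e*1e3,(d@[-e[1],e[0]])*1e3)
# post front top edge in fixture
for q in((178,87),(327,86)): w=onz("wrist",f(*q),.125,P)[:2]-[.5231,.0144]; print("post front",w@e*1e3,(w@[-e[1],e[0]])*1e3)
E
```

```text
blade outer L [ 69.  -10.8   4.6] -> origin x 4.0
blade outer R [69.2 11.2  4.5] -> origin x 4.2
blade inner [59.7  0.   4.5] -> origin x 4.7
handle top rear L [-10.5  -5.9  17.5] -> origin x 6.5
handle top rear R [-10.5   6.7  17.5] -> origin x 6.5
handle base front [20.9  0.1 90.5] -> origin x 3.9
TCP in fixture -54.15549123900911 0.8147289887323068
post front 37.04096607741074 18.956374029382147
post front 37.26263958370987 -17.180714241184337
```

move_arm(deltas=[{"x": 0.005,"y": 0,"z": 0.02,"wx": 0,"wy": 0,"wz": 0,"hand": 0.4},{"x": 0.005,"y": 0,"z": 0.04,"wx": 0,"wy": 0,"wz": 0,"hand": 0.4},{"x": 0.005,"y": 0,"z": 0.052,"wx": 0,"wy": 0,"wz": 0,"hand": 0.4},{"x": 0.005,"y": 0,"z": 0.0565,"wx": 0,"wy": 0,"wz": 0,"hand": 0.4},{"x": 0.005,"y": 0,"z": 0.0565,"wx": 0,"wy": 0,"wz": 0,"hand": 0.4},{"x": 0.005,"y": 0,"z": 0.0565,"wx": 0,"wy": 0,"wz": 0,"hand": 0.4},{"x": 0.005,"y": 0,"z": 0.0565,"wx": 0,"wy": 0,"wz": 0,"hand": 0.15},{"x": 0.005,"y": 0,"z": 0.0565,"wx": 0,"wy": 0,"wz": 0,"hand": 0.05}], grip_force=60)

```text
time: 23.9
tool_pos: [0.4752, 0.0068, 0.0666]
tool_rot: [3.141, -0.001, 0.171]
contact_force: [-0.3, -0.1, 0.3]
opening: 0.021
```

move_arm(deltas=[{"x": 0,"y": 0,"z": 0,"wx": 0,"wy": 0,"wz": 0,"hand": 0.05},{"x": 0,"y": 0,"z": 0,"wx": 0,"wy": 0,"wz": 0,"hand": 0.05},{"x": 0,"y": 0,"z": 0,"wx": 0,"wy": 0,"wz": 0,"hand": 0.05},{"x": 0,"y": 0,"z": 0,"wx": 0,"wy": 0,"wz": 0,"hand": 0.05}])

```text
time: 24.4
tool_pos: [0.4751, 0.0068, 0.0665]
tool_rot: [-3.142, -0.0, 0.171]
contact_force: [-1.0, 0.5, 3.1]
opening: 0.0134
```

```bash
python3 - <<'E'
from h import *
st=monitor.observe(); print(st["time"],st["tool_pos"],np.degrees(st["tool_rot"]),st["contact_force"],st["torque"],st["opening"])
E
```

```text
24.4 [0.47508051 0.00678632 0.06646866] [-1.79997430e+02 -1.55548795e-02  9.81233451e+00] [-1.0257013   0.47773639  3.11724458] [0.07549984 0.29202121 0.00220299] 0.013410244115030218
```

move_arm(deltas=[{"x": 0,"y": 0,"z": -0.0015,"wx": 0,"wy": 0,"wz": 0,"hand": 0.05},{"x": 0.003,"y": 0,"z": -0.0015,"wx": 0,"wy": 0,"wz": 0,"hand": 0.05},{"x": 0.008,"y": 0,"z": -0.0015,"wx": 0,"wy": 0,"wz": 0,"hand": 0.05},{"x": 0.013,"y": 0,"z": -0.0015,"wx": 0,"wy": 0,"wz": 0,"hand": 0.05},{"x": 0.018,"y": 0,"z": -0.0015,"wx": 0,"wy": 0,"wz": 0,"hand": 0.05},{"x": 0.018,"y": 0,"z": -0.0015,"wx": 0,"wy": 0,"wz": 0,"hand": 0.05},{"x": 0.018,"y": 0,"z": -0.0015,"wx": 0,"wy": 0,"wz": 0,"hand": 0.05}])

```text
time: 25.28
tool_pos: [0.4926, 0.0099, 0.0677]
tool_rot: [-3.141, 0.0, 0.171]
contact_force: [-0.5, 0.7, -3.8]
opening: 0.013
```

move_arm(deltas=[{"x": 0.002,"y": 0,"z": 0,"wx": 0,"wy": 0,"wz": 0,"hand": 0.05},{"x": 0.004,"y": 0,"z": 0,"wx": 0,"wy": 0,"wz": 0,"hand": 0.05},{"x": 0.004,"y": 0,"z": 0,"wx": 0,"wy": 0,"wz": 0,"hand": 0.05}])

```text
time: 25.65
tool_pos: [0.4967, 0.0105, 0.0678]
tool_rot: [-3.142, 0.0, 0.171]
contact_force: [-1.4, 0.1, -3.7]
opening: 0.0134
```

move_arm(deltas=[{"x": 0.0015,"y": 0,"z": 0,"wx": 0,"wy": 0,"wz": 0,"hand": 0.05},{"x": 0.003,"y": 0,"z": 0,"wx": 0,"wy": 0,"wz": 0,"hand": 0.05},{"x": 0.003,"y": 0,"z": 0,"wx": 0,"wy": 0,"wz": 0,"hand": 0.05}])

```text
time: 26.02
tool_pos: [0.4996, 0.011, 0.0678]
tool_rot: [-3.141, 0.0, 0.171]
contact_force: [-1.9, -0.5, -2.1]
opening: 0.0138
```

move_arm(deltas=[{"x": 0.001,"y": 0,"z": 0,"wx": 0,"wy": 0,"wz": 0,"hand": 0.05},{"x": 0.002,"y": 0,"z": 0,"wx": 0,"wy": 0,"wz": 0,"hand": 0.05},{"x": 0.002,"y": 0,"z": 0,"wx": 0,"wy": 0,"wz": 0,"hand": 0.05}])

```text
time: 26.4
tool_pos: [0.5015, 0.0114, 0.0678]
tool_rot: [-3.141, 0.0, 0.171]
contact_force: [-2.6, -0.6, -2.8]
opening: 0.0133
```

move_arm(deltas=[{"x": 0.001,"y": 0,"z": 0,"wx": 0,"wy": 0,"wz": 0,"hand": 0.05},{"x": 0.0015,"y": 0,"z": 0,"wx": 0,"wy": 0,"wz": 0,"hand": 0.05},{"x": 0.0015,"y": 0,"z": 0,"wx": 0,"wy": 0,"wz": 0,"hand": 0.05}])

```text
time: 26.78
tool_pos: [0.503, 0.0116, 0.0678]
tool_rot: [-3.142, 0.0, 0.171]
contact_force: [-4.3, -0.7, -0.4]
opening: 0.0134
```

move_arm(deltas=[{"x": 0.001,"y": 0,"z": 0,"wx": 0,"wy": 0,"wz": 0,"hand": 0.05},{"x": 0.001,"y": 0,"z": 0,"wx": 0,"wy": 0,"wz": 0,"hand": 0.05},{"x": 0.001,"y": 0,"z": 0,"wx": 0,"wy": 0,"wz": 0,"hand": 0.05}])

```text
time: 27.15
tool_pos: [0.5038, 0.0118, 0.0678]
tool_rot: [-3.141, 0.0, 0.171]
contact_force: [-5.2, -0.6, -0.9]
opening: 0.0133
```

```bash
python3 - <<'E'
from h import *
st=monitor.observe(); print(st["time"],st["tool_pos"],np.degrees(st["tool_rot"]),st["contact_force"],st["torque"],st["opening"])
E
```

```text
27.15 [0.50383796 0.01177248 0.06778479] [-1.79993120e+02  2.44694899e-02  9.81279954e+00] [-5.23417021 -0.58322449 -0.94843326] [-0.16696205  0.88299917  0.0051787 ] 0.013323052194519517
```

move_arm(deltas=[{"x": 0,"y": 0,"z": 0.0007,"wx": 0,"wy": 0,"wz": 0,"hand": 0.05},{"x": 0,"y": 0,"z": 0.0012,"wx": 0,"wy": 0,"wz": 0,"hand": 0.05},{"x": 0,"y": 0,"z": 0.0015,"wx": 0,"wy": 0,"wz": 0,"hand": 0.05},{"x": 0,"y": 0,"z": 0.0015,"wx": 0,"wy": 0,"wz": 0,"hand": 0.05}])

```text
time: 27.65
tool_pos: [0.5042, 0.0118, 0.0669]
tool_rot: [3.142, -0.001, 0.171]
contact_force: [-4.5, -0.8, 3.8]
opening: 0.0132
```

```bash
python3 - <<'E'
from h import *
st=monitor.observe(); print(st["time"],st["tool_pos"],np.degrees(st["tool_rot"]),st["contact_force"],st["torque"],st["opening"])
E
```

```text
27.65 [0.50423515 0.01179797 0.06685128] [ 1.79995518e+02 -3.56824006e-02  9.81165175e+00] [-4.46328722 -0.77811397  3.80328068] [-0.05941469  0.98498509  0.06699533] 0.01324070263968719
```

move_arm(deltas=[{"x": 0.0005,"y": 0,"z": 0.0005,"wx": 0,"wy": 0,"wz": 0,"hand": 0.05},{"x": 0.001,"y": 0,"z": 0.0008,"wx": 0,"wy": 0,"wz": 0,"hand": 0.05},{"x": 0.001,"y": 0,"z": 0.0008,"wx": 0,"wy": 0,"wz": 0,"hand": 0.05},{"x": 0.001,"y": 0,"z": 0.0008,"wx": 0,"wy": 0,"wz": 0,"hand": 0.05}])

```text
time: 28.15
tool_pos: [0.5047, 0.0119, 0.0665]
tool_rot: [3.141, 0.0, 0.171]
contact_force: [-8.8, -0.6, 8.7]
opening: 0.0132
```

```bash
python3 - <<'E'
from h import *
st=monitor.observe(); print(st["time"],st["tool_pos"],np.degrees(st["tool_rot"]),st["contact_force"],st["torque"],st["opening"])
E
```

```text
28.15 [0.50467348 0.01188664 0.06646159] [1.79994322e+02 1.85689873e-02 9.82027945e+00] [-8.791901   -0.64060511  8.70421542] [-2.10097864e-01  1.62196504e+00 -8.92963511e-04] 0.01324953377150334
```

move_arm(deltas=[{"x": 0.0005,"y": 0,"z": 0,"wx": 0,"wy": 0,"wz": 0,"hand": 0.05},{"x": 0.001,"y": 0,"z": 0.0002,"wx": 0,"wy": 0,"wz": 0,"hand": 0.05},{"x": 0.0015,"y": 0,"z": 0.0003,"wx": 0,"wy": 0,"wz": 0,"hand": 0.05},{"x": 0.0015,"y": 0,"z": 0.0003,"wx": 0,"wy": 0,"wz": 0,"hand": 0.05}])

```text
time: 28.65
tool_pos: [0.5046, 0.0119, 0.0664]
tool_rot: [-3.142, 0.003, 0.172]
contact_force: [-15.0, -2.7, 15.2]
opening: 0.0132
```

```bash
python3 - <<'E'
from h import *
st=monitor.observe(); print(st["time"],st["tool_pos"],np.degrees(st["tool_rot"]),st["contact_force"],st["torque"],st["opening"])
im,P=shot("wrist","w11"); g=cv2.GaussianBlur(cv2.cvtColor(im,cv2.COLOR_BGR2GRAY),(0,0),.6)
for c in(240,253,268): print(c,list(map(int,g[60:155,c])))
print("handle",list(map(int,g[165:215,253])))
E
```

```text
28.65 [0.50463146 0.01191287 0.06643293] [-179.9999854     0.19230147    9.83791472] [-14.99466493  -2.67973545  15.2002049 ] [-0.55530016  2.56984114 -0.02057099] 0.013212414020646884
240 [65, 62, 63, 63, 62, 63, 63, 63, 61, 63, 64, 63, 60, 59, 60, 61, 62, 59, 60, 60, 61, 60, 59, 58, 59, 58, 58, 58, 59, 59, 58, 59, 60, 59, 59, 60, 60, 60, 59, 58, 58, 58, 59, 61, 60, 60, 60, 60, 61, 62, 62, 61, 62, 62, 62, 66, 86, 137, 179, 191, 181, 163, 149, 145, 145, 146, 144, 144, 144, 144, 146, 155, 169, 182, 190, 193, 193, 193, 193, 193, 192, 186, 177, 176, 186, 195, 197, 198, 198, 198, 198, 197, 198, 198, 198]
253 [65, 64, 63, 65, 63, 62, 62, 62, 61, 61, 60, 61, 60, 61, 61, 61, 61, 60, 60, 59, 61, 60, 59, 58, 58, 57, 57, 58, 58, 57, 58, 57, 58, 58, 58, 57, 58, 58, 59, 60, 59, 58, 59, 58, 58, 59, 59, 59, 60, 60, 61, 59, 60, 60, 62, 67, 90, 140, 179, 190, 180, 162, 148, 143, 143, 145, 144, 144, 143, 144, 144, 150, 163, 178, 189, 194, 195, 195, 195, 194, 193, 187, 175, 169, 179, 188, 192, 193, 193, 193, 192, 193, 193, 193, 193]
268 [65, 63, 63, 63, 61, 64, 62, 62, 61, 62, 61, 61, 59, 60, 60, 59, 59, 59, 61, 58, 59, 60, 58, 57, 58, 57, 58, 58, 57, 57, 58, 59, 57, 55, 57, 59, 59, 58, 59, 58, 59, 59, 59, 59, 60, 58, 57, 58, 59, 61, 61, 59, 58, 60, 58, 64, 86, 138, 181, 193, 183, 165, 151, 147, 148, 149, 149, 149, 150, 153, 159, 167, 175, 183, 190, 193, 193, 193, 191, 191, 189, 183, 167, 149, 142, 142, 143, 143, 145, 154, 168, 179, 184, 185, 185]
handle [194, 194, 193, 192, 193, 193, 193, 194, 193, 193, 193, 192, 193, 191, 184, 162, 123, 85, 68, 64, 64, 63, 62, 62, 64, 65, 63, 62, 63, 62, 61, 61, 60, 59, 60, 60, 58, 58, 58, 58, 59, 59, 59, 58, 58, 57, 59, 59, 60, 60]
```

The blade now lies against the post: in the wrist columns the post's front edge (row ~120) is directly followed by the blade (rows 122–142). z is back at the flat-foot reference. Some of the 15 N may be strip friction, so I'll add a little forward push to be sure the foot gap is closed.

move_arm(deltas=[{"x": 0.0004,"y": 0,"z": 0,"wx": 0,"wy": 0,"wz": 0,"hand": 0.05},{"x": 0.0008,"y": 0,"z": 0,"wx": 0,"wy": 0,"wz": 0,"hand": 0.05},{"x": 0.001,"y": 0,"z": -0.0002,"wx": 0,"wy": 0,"wz": 0,"hand": 0.05},{"x": 0.001,"y": 0,"z": -0.0002,"wx": 0,"wy": 0,"wz": 0,"hand": 0.05},{"x": 0.001,"y": 0,"z": -0.0002,"wx": 0,"wy": 0,"wz": 0,"hand": 0.05}])

```text
time: 29.32
tool_pos: [0.5046, 0.0119, 0.0664]
tool_rot: [-3.141, 0.006, 0.172]
contact_force: [-17.0, -2.9, 18.4]
opening: 0.0133
```

```bash
python3 - <<'E'
from tilt import *
st=monitor.observe(); print(st["time"],st["tool_pos"],np.degrees(st["tool_rot"]),st["contact_force"],st["torque"],st["opening"])
im,P=shot("wrist","w12"); g=cv2.GaussianBlur(cv2.cvtColor(im,cv2.COLOR_BGR2GRAY),(0,0),.6)
for c in(234,240,253,268,274): print(c,list(map(int,g[112:147,c])))
print("handle",list(map(int,g[177:187,253])))
T=st["tool_pos"]; R=Ro.from_euler("xyz",st["tool_rot"]).as_matrix()
def r(x,z): return round(proj("wrist",T+R@[x,0,0]+[0,0,z-T[2]],P)[1],1)
d=T[:2]-[.5231,.0144]; y=np.radians(9.81); e=np.array([np.cos(y),np.sin(y)]); o=d@e; print("TCP fixture x",o*1e3, "y",(d@[-e[1],e[0]])*1e3)
for ln in(0,.01,.02,.03): print(ln,"post front top row", r(.045-.088*ln-o,.126), "upper post rear", r(.075-.088*ln-o,.126))
print("blade top outer/inner at heel=45:",r(.045-o,.118),r(.035-o,.118))
# post corner lines: rear edge
print("rear",list(map(int,g[40:75,253])))
E
```

```text
29.325 [0.50459421 0.01192893 0.06641832] [-179.99191681    0.31519699    9.84416513] [-16.95721003  -2.88009348  18.38898016] [-7.17412983e-01  3.03819427e+00 -1.27737690e-03] 0.013309256525584581
234 [63, 60, 62, 65, 80, 120, 163, 184, 181, 165, 151, 144, 143, 144, 146, 147, 152, 163, 179, 192, 196, 196, 196, 195, 194, 194, 193, 193, 191, 187, 179, 177, 186, 193, 195]
240 [60, 61, 62, 65, 80, 121, 165, 185, 181, 167, 153, 147, 145, 145, 144, 143, 143, 144, 146, 154, 167, 181, 190, 192, 193, 193, 193, 193, 192, 187, 178, 178, 188, 196, 197]
253 [58, 61, 62, 64, 82, 124, 165, 184, 181, 165, 151, 144, 144, 144, 144, 143, 143, 144, 145, 150, 162, 178, 189, 194, 195, 195, 195, 194, 192, 187, 178, 172, 180, 189, 192]
268 [62, 62, 62, 64, 79, 121, 166, 188, 184, 168, 153, 147, 147, 149, 148, 149, 150, 152, 157, 164, 171, 179, 187, 192, 192, 192, 192, 192, 190, 184, 170, 153, 145, 144, 144]
274 [61, 62, 62, 63, 77, 119, 166, 187, 183, 166, 151, 146, 147, 147, 147, 145, 145, 144, 147, 157, 171, 183, 191, 192, 193, 193, 193, 193, 192, 186, 172, 154, 143, 142, 141]
handle [193, 192, 185, 162, 123, 83, 66, 63, 62, 62]
TCP fixture x -18.65622654820716 y 0.7181061960218577
0 post front top row 124.1 upper post rear 53.7
0.01 post front top row 126.1 upper post rear 55.7
0.02 post front top row 128.2 upper post rear 57.7
0.03 post front top row 130.3 upper post rear 59.8
blade top outer/inner at heel=45: 123.0 145.1
rear [218, 218, 217, 210, 188, 152, 121, 108, 103, 105, 114, 139, 173, 198, 204, 189, 150, 102, 73, 66, 66, 65, 65, 63, 63, 62, 60, 61, 61, 62, 61, 61, 60, 58, 61]
```

move_arm(deltas=[{"x": 0,"y": 0,"z": 0,"wx": 0,"wy": 0.2,"wz": 0,"hand": 0.05},{"x": 0,"y": 0,"z": 0,"wx": 0,"wy": 0.4,"wz": 0,"hand": 0.05},{"x": 0,"y": 0,"z": 0,"wx": 0,"wy": 0.4,"wz": 0,"hand": 0.05},{"x": 0,"y": 0,"z": 0,"wx": 0,"wy": 0.4,"wz": 0,"hand": 0.05}])

```text
time: 29.88
tool_pos: [0.5048, 0.012, 0.0664]
tool_rot: [-3.141, -0.002, 0.172]
contact_force: [-16.2, -3.3, 17.0]
opening: 0.0135
```

```bash
python3 - <<'E'
from h import *
st=monitor.observe(); print(st["time"],st["tool_pos"],np.degrees(st["tool_rot"]),st["contact_force"],st["torque"],st["opening"])
s,P=shot("scene","s12")
im,_=shot("wrist","w13"); g=cv2.GaussianBlur(cv2.cvtColor(im,cv2.COLOR_BGR2GRAY),(0,0),.6); print(list(map(int,g[112:147,253])),list(map(int,g[177:187,253])))
# scene: post edges: project upright post corners, print gray rows across post at two heights
y=np.radians(9.81); Rz=np.array([[np.cos(y),-np.sin(y)],[np.sin(y),np.cos(y)]]); c=np.array([.5231,.0144])
w=lambda x,yy,z:np.array([*(c+Rz@[x,yy]),z])
gs=cv2.cvtColor(s,cv2.COLOR_BGR2GRAY); g0=cv2.cvtColor(cv2.imread("pics/s10.png"),cv2.COLOR_BGR2GRAY)
for z in(.05,.08,.11,.124):
    a=proj("scene",w(.075,-.018,z),P); b=proj("scene",w(.045,-.018,z),P); k=proj("scene",w(.045-.1*(z-.038),-.018,z),P)
    v=int(round(b[1])); print(z,"pred rear/front upright",a,b,"leaning front",k); print(" now",list(map(int,gs[v,240:275])));print(" was",list(map(int,g0[v,240:275])))
E
```

```text
29.875 [0.50481712 0.01197948 0.06643477] [-1.79992886e+02 -1.12515155e-01  9.84480342e+00] [-16.21579695  -3.29914925  16.99027802] [-0.63406198  2.92289481 -0.07073792] 0.013473917701149018
[59, 61, 63, 72, 105, 153, 184, 188, 174, 156, 145, 142, 143, 144, 145, 144, 144, 144, 146, 155, 170, 184, 193, 195, 195, 194, 194, 194, 191, 184, 170, 165, 174, 184, 190] [193, 192, 188, 174, 145, 106, 73, 63, 63, 64]
0.05 pred rear/front upright [264.19753446 183.51267144] [260.29526839 187.32588602] leaning front [260.13658313 187.48095001]
 now [65, 64, 34, 36, 44, 42, 32, 36, 36, 25, 111, 151, 158, 155, 159, 153, 157, 148, 153, 171, 157, 108, 72, 73, 68, 102, 241, 248, 249, 251, 252, 229, 225, 149, 128]
 was [39, 38, 29, 39, 35, 63, 120, 154, 156, 157, 156, 155, 156, 140, 158, 169, 166, 166, 167, 175, 160, 105, 71, 62, 70, 101, 240, 247, 248, 250, 251, 233, 223, 149, 128]
0.08 pred rear/front upright [264.06227997 175.39902124] [260.12222943 179.1162462 ] leaning front [259.56046348 179.64624205]
 now [177, 179, 89, 37, 40, 35, 72, 170, 180, 175, 176, 161, 153, 156, 155, 156, 159, 137, 156,
[... 469 characters left out ...]
150, 154, 151, 173, 174, 165, 164, 159, 228, 255, 244, 239, 162, 107]
 was [59, 58, 52, 45, 137, 173, 177, 174, 172, 163, 162, 162, 167, 168, 169, 170, 165, 170, 167, 155, 151, 156, 115, 109, 177, 188, 196, 215, 234, 249, 255, 244, 237, 160, 101]
0.124 pred rear/front upright [263.85945433 163.23191118] [259.8626497  166.80077639] leaning front [258.69270126 167.84545801]
 now [181, 167, 119, 62, 40, 49, 52, 50, 48, 46, 46, 123, 100, 93, 88, 88, 95, 87, 85, 86, 87, 86, 77, 117, 170, 177, 169, 148, 156, 158, 159, 156, 163, 148, 146]
 was [48, 44, 53, 37, 138, 170, 176, 175, 186, 162, 155, 159, 93, 57, 70, 68, 55, 53, 62, 145, 161, 160, 104, 51, 42, 47, 40, 51, 45, 43, 194, 194, 162, 146, 146]
```

move_arm(deltas=[{"x": 0,"y": 0,"z": 0,"wx": 0,"wy": 0,"wz": 0,"hand": 0.05},{"x": 0,"y": 0,"z": 0,"wx": 0,"wy": 0,"wz": 0,"hand": 0.05},{"x": 0,"y": 0,"z": 0,"wx": 0,"wy": 0,"wz": 0,"hand": 0.05},{"x": 0,"y": 0,"z": 0,"wx": 0,"wy": 0,"wz": 0,"hand": 0.05},{"x": 0,"y": 0,"z": 0,"wx": 0,"wy": 0,"wz": 0,"hand": 0.05},{"x": 0,"y": 0,"z": 0,"wx": 0,"wy": 0,"wz": 0,"hand": 0.05}])

```text
time: 30.72
tool_pos: [0.5048, 0.012, 0.0664]
tool_rot: [-3.141, -0.002, 0.172]
contact_force: [-16.2, -4.4, 16.8]
opening: 0.0135
```

```bash
python3 - <<'E'
from h import *
st=monitor.observe(); print(st["time"],st["tool_pos"],np.degrees(st["tool_rot"]),st["contact_force"],st["torque"],st["opening"],np.abs(st["qvel"]).max())
a=cv2.imread("pics/w13.png"); im,_=shot("wrist","w14"); g=cv2.GaussianBlur(cv2.cvtColor(im,cv2.COLOR_BGR2GRAY),(0,0),.6); print(list(map(int,g[112:147,253])),list(map(int,g[177:187,253])))
# foot flat? scene: lower rear foot edge vs strip, grey column profile before (s10, flat) and now
for n,x in(("s10",-.0494),("s12",-.0200)):
    gs=cv2.cvtColor(cv2.imread(f"pics/{n}.png"),cv2.COLOR_BGR2GRAY); P=viewer.camera_params("scene"); y=np.radians(9.81)
    Rz=np.array([[np.cos(y),-np.sin(y)],[np.sin(y),np.cos(y)]]); c=np.array([.5231,.0144])
    for dx,yy in((-.065,0),(-.065,-.012),(-.03,-.012),(.03,-.012)):
        q=proj("scene",np.array([*(c+Rz@[x+dx,yy]),.018]),P); u,v=int(round(q[0])),int(round(q[1])); print(n,dx,yy,np.round(q,1),list(map(int,gs[v-9:v+7,u])))
E
```

```text
30.725 [0.50482407 0.01197629 0.06643329] [-1.79990755e+02 -1.12581302e-01  9.84101356e+00] [-16.18003211  -4.38587538  16.84376322] [-6.35519898e-01  2.92874910e+00  1.56905233e-03] 0.013514502622768685 0.002372557165224062
[60, 63, 64, 73, 107, 153, 183, 187, 175, 156, 144, 142, 143, 144, 144, 143, 143, 144, 145, 154, 170, 184, 192, 194, 195, 195, 195, 194, 192, 183, 170, 166, 175, 185, 190] [193, 193, 189, 175, 147, 105, 74, 65, 64, 64]
s10 -0.065 0 [232.5 217.7] [219, 228, 214, 216, 220, 221, 152, 154, 153, 167, 137, 164, 216, 155, 246, 226]
s10 -0.065 -0.012 [236.  218.6] [220, 219, 221, 222, 233, 171, 136, 137, 146, 147, 135, 163, 212, 154, 248, 229]
s10 -0.03 -0.012 [241.3 213.2] [43, 36, 32, 48, 147, 162, 169, 134, 140, 160, 142, 142, 139, 135, 142, 227]
s10 0.03 -0.012 [250.1 204.4] [151, 145, 146, 138, 146, 242, 169, 136, 135, 142, 137, 135, 140, 145, 219, 213]
s12 -0.065 0 [237.1 213.2] [220, 221, 219, 217, 215, 219, 215, 149, 154, 156, 138, 144, 226, 222, 221, 220]
s12 -0.065 -0.012 [240.5 214. ] [218, 220, 221, 221, 224, 234, 140, 144, 147, 171, 140, 143, 227, 220, 219, 220]
s12 -0.03 -0.012 [245.7 208.8] [38, 35, 38, 86, 143, 144, 139, 142, 156, 127, 135, 137, 137, 142, 226, 224]
s12 0.03 -0.012 [254.2 200.3] [149, 145, 148, 139, 149, 243, 170, 137, 139, 149, 124, 134, 137, 138, 142, 214]
```

The pose is steady: no creep, about 16 N forward, 17 N down, gripped. Handing in.

```bash
python3 - <<'E'
from cell import robot, monitor
print(robot.hand_in()); print(monitor.observe()["contact_force"])
E
```

```text
the job is handed in; nothing more can be done
None
the job is handed in; nothing more can be done
```

I handed the job in at about 31 s. The pin is home in the foot and released. The square is on the strip, still gripped and pressed into the corner against the post.

**Pin:** it met a hard stop at 17.7 N, with the tool tip at 29.2 mm against an expected 30 mm. Later pictures show it upright with its shoulder on the foot.

**First press failed:** I slid the square forward while pressing down. It jammed on friction, and the wrist force reached about 84 N (the limit is 120 N). The square turned about 7° and slipped about 8 mm in the grip. I levelled it, set it down on the strip, regripped it at the middle of the handle, and went up to the post hovering instead.

**Last checks:**
- **Forces:** the wrist sensor showed about 16 N against the post direction and 17 N down. The pose did not move over the last 0.8 s, and the fingers were still closed on the handle.
- **Foot on strip:** the tool height is within 0.1 mm of its value when the square stood flat on the strip before the regrip.
- **Blade on post:** the wrist view shows no gap at the top. In the scene view the seam between blade and post runs straight and vertical.

**Less certain:**
- **Push on the post:** strip friction could carry up to about half of the forward force, so the post may get less than 16 N.
- **Post and foot angle:** the scene camera only resolves about 3 mm per pixel, so "upright" and "foot flat" rest mainly on the tool height and the hard stop. The tool was pitched 0.1°.
- **Bystanders:** I never went near them, but I did not check them in a last picture.

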